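Fit the magnifier to the colony counter and switch its lamp on

TASK

Get the colony counter ready for counting: take the magnifier out of its white storage block, set its post fully home in the socket on the counter's sloping top (feel for the flat by turning the post, do not force it), and swing the lens so that it sits centred over the Petri dish. Switch the counter's lamp on by pushing the slide switch at the lower right of the sloping top all the way to the left, and let go of everything. Do not disturb the other things on the bench.

Things in the scene. Friction and masses are not known exactly. Their poses are not given: they have to be found in the camera images.
- magnifier: Magnifier on a short upright post, 0.24 kg, standing in the storage block. Origin on the post's axis, in the plane of the underside of its 44 mm wide, 6 mm thick shoulder; z up along the post, the lens reaches out along -x. Post 16 mm diameter. Arm and lens (92 mm diameter, 8 mm thick) lie 26 to 34 mm above the origin; the arm's 24 mm boss reaches 36 mm.
- handle_grip (a point): Middle of the black flat-sided handle on top of the post, on its axis 64 mm above the magnifier's origin, axes parallel to the magnifier's. The handle is 18 mm thick along x, 36 mm wide along y, and runs 24 mm above and below this point; grip it across its thickness, fingers pointing down the post.
- spigot_foot (a point): Foot of the steel spigot below the shoulder, on the axis 46 mm below the magnifier's origin, axes parallel to the magnifier's. The spigot is 24 mm diameter with one flat along its whole length (a D), facing -x, the lens side, 5 mm from the axis. The round side of the foot is chamfered 1.2 mm over its last 3 mm.
- lens_center (a point): Centre of the lens: 95 mm along -x and 30 mm along z from the magnifier's origin; axes parallel to the magnifier's.
- holder: White plastic storage block, fixed, 80 x 80 x 58 mm, with a round bore 26 mm wide and 50 mm deep in the middle of its top; the spigot stands in it, the shoulder on the block's top. Origin at the centre of its underside.
- counter: Colony counter, fixed: a cream wedge 210 mm wide (y), 220 mm deep (x), 45 mm high at its low front edge (-x side) and 162 mm at the back, its sloping deck at 28 degrees. Origin at the centre of its underside. On the deck, from the low edge up: the slide switch at the right, a Petri dish on the stage (92 mm diameter, fixed, 19 mm above the deck), the socket.
- socket_mouth (a point): Centre of the mouth (top) of the socket, a steel collar 46 mm in diameter, 50 mm tall. Axes of the deck, not of the collar: x up the slope, y left, z out of the deck along the bore, 28 degrees off vertical towards the low edge. Mouth round, 25 mm wide, flared to 31 at the lip. Home: shoulder on the collar, magnifier's origin at this point; lens over the dish: its axes parallel to these.
- socket_ledge (a point): On the bore's axis 24 mm below the mouth, axes as socket_mouth. From here down the bore is a D, 26 mm wide, flat 6 mm from the axis, 24 mm deep. With flats more than about 0.1 rad apart the foot stops here, the shoulder 22 mm above the mouth. The flat's angle is unknown, 0.4 to 1.9 rad (positive about z) from -x: the collar was left swung, lens side to the right.
- lens_spot (a point): Where the lens centre belongs, over the middle of the Petri dish: 95 mm along -x and 30 mm along z from socket_mouth, same axes. To get the lens there, turn the seated magnifier about z (clockwise from above): the whole collar swivels, held by a brake of about 0.22 N m, and stays where it is left. Pressing hard on the ledge while turning drags the collar along too.
- switch_ridge (a point): Middle of the top of the small ridge on the lamp's slide switch, at the lower right of the deck; moves with the switch; axes as socket_mouth. The ridge is 18 mm long along x, 5 mm thick along y and stands 6 mm out of its flush slider and the 66 mm (y) by 34 mm black bezel around it. The lens in place is 76 to 84 mm above the deck, its rim 38 mm up the slope from here: keep the gripper off it.
- lamp_switch (a joint): Travel of the slide switch in m: 0 off (right end), 0.010 on (left end); it moves along the deck's +y and snaps over a spring detent in the middle that needs about 4 to 5 N sideways on the ridge.
- petri_stack: Bystander: stack of three Petri dishes, 93 mm diameter, 45 mm high, loose; origin at the centre of its underside.
- media_bottle: Bystander: brown media jar, 70 mm diameter, 140 mm high, loose; origin at the centre of its underside.
- tally_counter: Bystander: round steel hand tally, 44 mm diameter, 32 mm high, loose; origin at the centre of its underside.
Not all that is in view belongs to the job. Of the things that look like the magnifier, the larger one is meant.

How it is judged:
By the outcome, as a careful person would: the job done as asked, in the order asked, and still so for the second after the job is handed in, with the robot touching nothing.
It also fails if it takes over 72 s, if anything falls off the work surface, if the arm or the gripper's body presses on something with over 40 N, if the wrist force passes 120 N, or if a joint passes its speed limit or range.

ROBOT

A 6-joint arm with a two-finger parallel gripper is mounted at the origin on the work surface. World frame = base frame: x ahead of the robot, y to its left, z up, the work surface at z = 0. Lengths are in mm, angles in rad, forces in N, time in s.
With the tool pointing down it reaches from about 250 to 850 mm from the base axis. Payload 12.5 kg.
Tool frame: the origin (TCP) lies at the very end of the fingers, on their centre line; the grasp point (between the pads) lies 19 mm behind it; z points along the fingers, y is the line along which they close (so a half turn about z gives the same grasp; the last joint's range is limited). The gripper opens to 93 mm and grips with 3 to 60 N. Pads are 15 mm wide; open, the fingers measure 128 mm over their backs; the gripper's body (75 mm by 188 mm) begins 65 mm behind the grasp point.
Start: joints at [1.227, 0.351, 1.652, -0, 1.139, -0.085], TCP at [140.725, 531.677, 218.633] pointing down, gripper open.
Joint ranges: [-2.75, 2.75], [-0.79, 2.1], [0.01, 2.65], [-1.57, 4.71], [0.07, 3.14], [-2.87, 2.87]. Speed limits (rad/s): [2.22, 2.22, 2.79, 3.14, 3.14, 3.14].

INTERFACE

Orientations are given as a unit quaternion [x, y, z, w].
In Python, from workcell import ctrl gives the robot as it stands.
- The arm moves only by the tool play_rows, never from a script. Its argument "steps" is a list of rows, each a list of 4 numbers: the shift along the tool's x, y, z in m, then the turn about the tool's z in rad. In form: [[x, y, z, turn], ...]. A call has 1 to 12 rows; each row shifts and turns the commanded pose from where the row before left it, along the tool's axes as they then stand; what a row does not reach is not made up. A row lasts 1/8 s, in which the tool goes at most 62.5 mm and 10.7 degrees, less where a joint would pass 70% of its speed; a pose out of reach is approached as far as the arm can. A call is refused whole if a number of a shift passes 0.0625 or a number of a turn 0.188, either way. A call with a gripper value outside its range is refused whole. "fingers" is the opening, from -1 (shut) to 1 (fully open), set as the call begins (left out, the last holds). The fingers move at their own pace and stop on an object; "force" is the grip in N (left out, the last holds). Time passes only in rows, so rows that do not move let the fingers close. It gives the time, the measured TCP pose, the force, the opening and the grip force at its end, in the units of the state.
- ctrl.get_state(): the state, without advancing time (a new reading comes with each control period).
- ctrl.snapshot(name): name is "side" or "top" or "wrist"; returns the picture (400x640x3 uint8, red, green, blue); there is no depth.
- ctrl.camera_info(name): a dict with "fx", "fy", "cx", "cy" (pixels), "cam_to_world" (4x4, takes a point from camera to world coordinates); the wrist camera has in their place "tool_from_camera" (4x4, takes a point from camera to tool coordinates, whose origin is the TCP and whose axes are the flange's). Camera axes: x right, y up, looking along -z (the intrinsics and any distortion apply to the point x, -y, -z); pixel columns grow to the right and rows downward; lengths in mm; the calibration is good to about 2 mm. A picture is of the moment at which its call begins: read the wrist's pose just before it. camera_info takes no time and is no camera call.
- ctrl.hand_in(): hands the job in; it is judged then, once.
The state is a dict: "time": time; "joints": joint angles; "dq": joint speeds; "effort": joint torques, N m; "position": TCP position; "orientation": TCP orientation; "contact_force": force on the tool from outside, world axes, zero at the start; "ft_torque": the same for the moment, N m; "gripper_width": finger opening in mm; "finger_force": force on a finger pad.
Only numpy, scipy, OpenCV 4.12 (cv2) and the standard library are available. Lean on these libraries where they do the work, as an engineer would, in place of code of your own. Each camera call takes 0.05 s, during which the arm holds its last target. There are 200 camera calls.

## Working session

There is one attempt and no reset: what is moved stays moved. The work goes in short steps, Python scripts to look and compute and a tool call to move; the robot and the scene stay as the last step left them, time stands still between calls to the robot, and variables do not carry over. Pictures are saved under pics/ and viewed, at most 10 in all, crops included, and the job is handed in when it is done.

Besides the shell and the picture viewer there is one more tool, called after ">>>" as name([rows], argument=value, ...), one row to a line, values as JSON. play_rows: Moves the arm, as the interface text tells. Its arguments: {"type":"object","properties":{"steps":{"type":"array"},"fingers":{"type":"number"},"force":{"type":"number"}},"required":["steps"]}

```bash
mkdir -p pics; ls; python3 - <<'E'
from workcell import ctrl
import cv2,numpy as np
np.set_printoptions(precision=4,suppress=True)
s=ctrl.get_state();print(s)
for n in("side","top","wrist"):
    cv2.imwrite(f"pics/{n}0.png",ctrl.snapshot(n)[:,:,::-1]);print(n,ctrl.camera_info(n))
a=cv2.imread("pics/side0.png");b=cv2.imread("pics/top0.png")
E
```

```text
pics
{'time': 0.0, 'joints': array([ 1.2274,  0.3512,  1.6524, -0.    ,  1.1391, -0.0846]), 'dq': array([ 0.0021,  0.0014,  0.0005,  0.0015, -0.0002, -0.0003]), 'effort': array([  0.0007, -49.7335, -28.5252,   0.0699,   0.0258,  -0.0001]), 'position': array([140.6114, 531.3743, 218.117 ]), 'orientation': array([ 0.129 ,  0.9916, -0.0006, -0.0001]), 'contact_force': array([-0.6855, -0.3498, -0.418 ]), 'ft_torque': array([-0.0211, -0.004 ,  0.0208]), 'finger_force': 0.0, 'gripper_width': 92.51526318221055}
side {'fx': 418.9378742539027, 'fy': 418.9378742539027, 'cx': 316.1748301992425, 'cy': 194.4923877987021, 'cam_to_world': array([[    0.9962,     0.0346,    -0.0798,   404.053 ],
       [   -0.0847,     0.5952,    -0.7991, -1079.493 ],
       [    0.0199,     0.8028,     0.5959,   901.2978],
       [    0.    ,     0.    ,     0.    ,     1.    ]])}
top {'fx': 461.4956719294848, 'fy': 461.4956719294848, 'cx': 313.9038823933126, 'cy': 200.92382063713868, 'cam_to_world': array([[   0.0262,    0.9878,   -0.1536,  333.655 ],
       [  -0.9996,    0.025 ,   -0.0099,  -33.5172],
       [  -0.006 ,    0.1538,    0.9881, 1239.8097],
       [   0.    ,    0.    ,    0.    ,    1.    ]])}
wrist {'fx': 314.84967861343296, 'fy': 314.84967861343296, 'cx': 321.22634564360584, 'cy': 210.30055747113673, 'tool_from_camera': array([[  -0.0002,    0.9636,    0.2672,   74.6186],
       [   1.    ,    0.0001,    0.0004,    0.4438],
       [   0.0003,    0.2672,   -0.9636, -165.8332],
       [   0.    ,    0.    ,    0.    ,    1.    ]])}
```

View pics/top0.png

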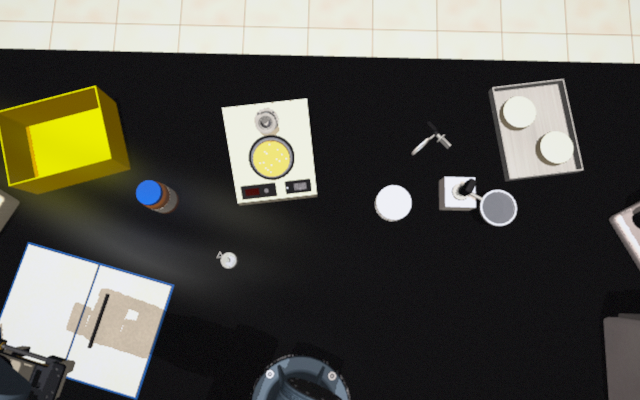

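View pics/side0.png

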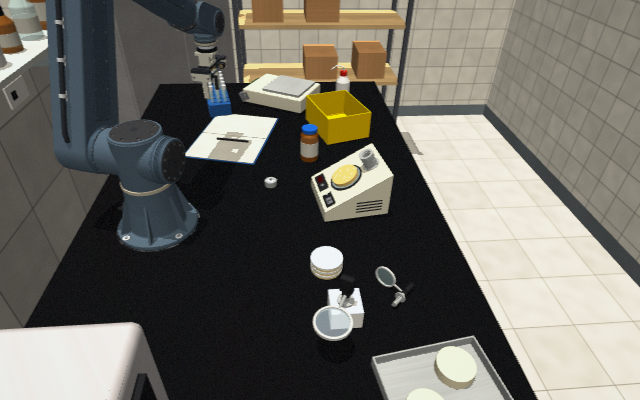

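Candidates for the magnifier: the one standing in the white block (top: handle 467,187, lens 498,208; side: 347,285 / 333,323) and a smaller one lying at (435,140) in the top view, (390,285) in the side view. The standing, larger one in the white block fits the description. The counter is at top (270,150), with its switch at (300,187) and its socket at (266,122). One close crop to check this.

```bash
cat >h.py <<'E'
import numpy as np,cv2
from workcell import ctrl
from scipy.spatial.transform import Rotation as R
from scipy.optimize import least_squares
np.set_printoptions(precision=4,suppress=True)
def T(p,r):
    M=np.eye(4);M[:3,:3]=r.as_matrix();M[:3,3]=p;return M
def cam(n,st=None):
    c=ctrl.camera_info(n)
    if n=="wrist": M=T(st["position"],R.from_quat(st["orientation"]))@c["tool_from_camera"]
    else: M=c["cam_to_world"]
    return dict(M=np.array(M),f=c["fx"],cx=c["cx"],cy=c["cy"],k=c)
def proj(c,P):
    p=(np.atleast_2d(P)-c["M"][:3,3])@c["M"][:3,:3]
    return np.c_[c["cx"]+c["f"]*p[:,0]/-p[:,2],c["cy"]-c["f"]*p[:,1]/-p[:,2]]
def ray(c,u):
    d=np.array([(u[0]-c["cx"])/c["f"],-(u[1]-c["cy"])/c["f"],-1]);return c["M"][:3,3],c["M"][:3,:3]@d
def atz(c,u,z):
    o,d=ray(c,u);return o+d*(z-o[2])/d[2]
def tri(*cu):
    A=np.zeros((3,3));b=np.zeros(3)
    for c,u in cu:
        o,d=ray(c,u);d=d/np.linalg.norm(d);Q=np.eye(3)-np.outer(d,d);A+=Q;b+=Q@o
    return np.linalg.solve(A,b)
E
python3 - <<'E'
from h import *
t=cv2.imread("pics/top0.png");s=cv2.imread("pics/side0.png")
z=lambda im,x,y,w,h:cv2.resize(im[y:y+h,x:x+w],(400,300),interpolation=cv2.INTER_CUBIC)
m=np.vstack([np.hstack([z(t,430,165,100,75),z(s,300,265,100,75)]),np.hstack([z(t,210,95,152,114),z(s,300,135,120,90)])])
cv2.imwrite("pics/m1.png",m)
C=cam("top");S=cam("side")
print("mag handle",tri((C,(467,187)),(S,(347,283))),"lens",tri((C,(498,208)),(S,(333,323))))
print("socket",tri((C,(266,120)),(S,(367,155))),"dish",tri((C,(271,157)),(S,(346,176))))
for u in((154,195),(228,261),(393,203)):print(atz(C,u,20))
E
```

```text
mag handle [ 552.4374 -398.0176  120.7489] lens [ 508.2784 -485.7776   86.3572]
socket [689.3715  96.6346 181.021 ] dish [620.6695  89.3874 103.6727]
[528.5271 408.5357  20.    ]
[358.0589 199.9627  20.    ]
[ 523.0318 -232.5675   20.    ]
```

View pics/m1.png

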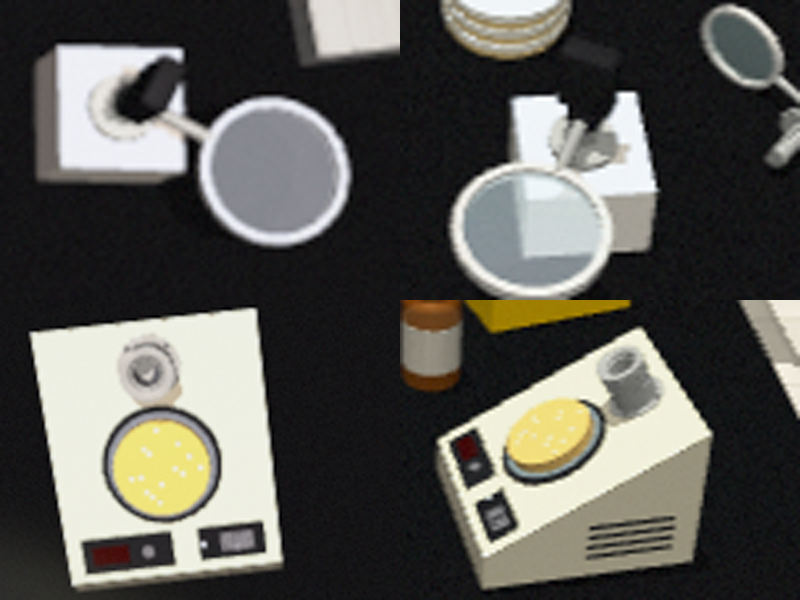

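The crop confirms the larger lens on the post standing in the block's bore. The counter is also clear: deck facing the robot, socket at the back, and switch at the right front. I'll move over the counter for a wrist view.

>>> play_rows([
  [-0.046, -0.027, -0.0135, 0],
  [-0.046, -0.027, -0.0135, 0],
  [-0.046, -0.027, -0.0135, 0],
  [-0.046, -0.027, -0.0135, 0],
  [-0.046, -0.027, -0.0135, 0],
  [-0.046, -0.027, -0.0135, 0],
  [-0.046, -0.027, -0.0135, 0],
  [-0.046, -0.027, -0.0135, 0],
  [-0.046, -0.027, -0.0135, 0],
  [-0.046, -0.027, -0.0135, 0],
  [-0.046, -0.027, -0.0135, 0],
  [-0.046, -0.027, -0.0135, 0],
])

```text
time: 1.65
position: [592.4, 75.7, 380.9]
orientation: [0.129, 0.992, -0.0, -0.0]
contact_force: [-0.2, -0.1, 0.3]
gripper_width: 92.9
finger_force: 0.0
```

>>> play_rows([
  [0, 0, 0, 0],
  [0, 0, 0, 0],
  [0, 0, 0, 0],
])

```text
time: 2.02
position: [590.7, 78.1, 380.5]
orientation: [0.128, 0.992, 0.0, -0.0]
contact_force: [-0.1, 0.1, -0.6]
gripper_width: 92.8
finger_force: 0.0
```

```bash
python3 - <<'E'
from h import *
import json
s=ctrl.get_state();print(s["position"],s["orientation"],s["joints"])
im=ctrl.snapshot("wrist")[:,:,::-1]
json.dump([list(s["position"]),list(s["orientation"])],open("w1.json","w"))
cv2.imwrite("pics/w1.png",im);print(ctrl.camera_info("wrist").keys())
E
```

```text
[590.6957  78.1427 380.5161] [ 0.1284  0.9917  0.     -0.0002] [ 0.0533  0.3318  1.2862  0.0001  1.524  -1.2599]
dict_keys(['fx', 'fy', 'cx', 'cy', 'tool_from_camera'])
```

View pics/w1.png

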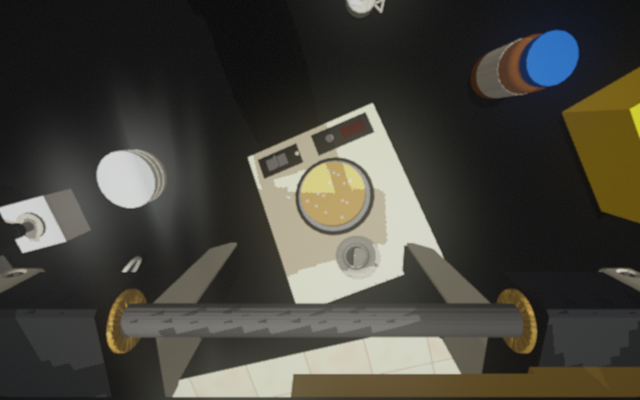

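Wrist view: counter with its front deck corners at (248,157) and (373,104), dish (335,195), socket mouth (356,255), switch (280,160). The storage block is at the left edge (40,225). I'll enlarge it for exact pixels.

```bash
python3 - <<'E'
from h import *
a=cv2.imread("pics/w1.png")
c=cv2.resize(a[95:307,236:456],None,fx=2.8,fy=2.8,interpolation=cv2.INTER_CUBIC)
c=cv2.convertScaleAbs(c,alpha=1.2)
cv2.imwrite("pics/w1c.png",c);print(c.shape)
for f in("w1","top0","side0"):
    im=cv2.imread(f"pics/{f}.png");h=cv2.cvtColor(im,cv2.COLOR_BGR2HSV)
    m=cv2.inRange(h,(12,70,90),(32,200,255))
    n,l,st,ce=cv2.connectedComponentsWithStats(m)
    for i in range(1,n):
        if st[i,4]>150: print(f,st[i],ce[i])
E
```

```text
(594, 616, 3)
w1 [498  38  37  56 578] [516.2993  65.6609]
w1 [ 563   80   57   57 1053] [586.7113 108.8053]
w1 [630 104  10  33 177] [636.1186 116.4463]
w1 [ 301  162   64   64 3142] [332.7298 193.5369]
w1 [106 291  37  63 888] [120.1543 322.6667]
w1 [501 290  36  63 775] [522.7316 319.9613]
w1 [584 368  25  20 185] [596.9514 374.7459]
w1 [ 292  373  239   24 4580] [398.9419 384.8467]
top0 [ 253  140   37   37 1015] [270.9901 158.0197]
side0 [ 238    0  168   29 3763] [315.5185  16.5636]
side0 [  0  15  14  20 157] [ 4.5414 24.879 ]
side0 [ 243   40  155   46 3761] [330.6097  64.987 ]
side0 [331 164  27  23 425] [344.5388 175.1247]
```

View pics/w1c.png

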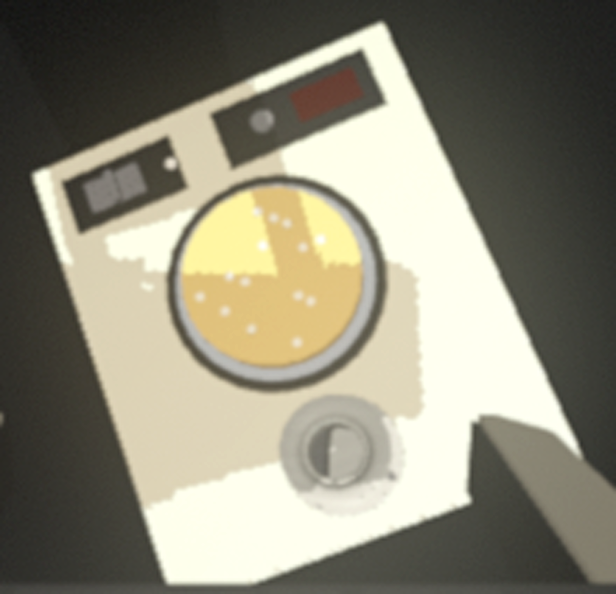

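```bash
cat >cnt.py <<'E'
from h import *
import json
p,q=json.load(open("w1.json"));W=cam("wrist",dict(position=p,orientation=q));C=cam("top");S=cam("side")
w=lambda U,V:(236+U/2.8,95+V/2.8)
t=lambda U,V:(210+U*.38,95+(V-300)*.38)
s=lambda U,V:(300+(U-400)*.3,135+(V-300)*.3)
FL,FR,BL,BR=(-110,105,45),(-110,-105,45),(110,105,162),(110,-105,162)
obs=[(W,FL,w(386,22),2),(W,FR,w(33,175),2),(W,BR,w(174,609),1),(W,BL,w(586,462),1),
(C,BL,t(32,332),1.),(C,BR,t(256,308),1.),
(S,BR,s(712,433),1),(S,BL,s(640,330),1),(S,FL,s(437,440),1),(S,FR,s(488,557),1),(S,(-110,-105,0),s(485,588),.5),(S,(110,-105,0),s(692,560),1)]
def tf(a,P): return R.from_euler("z",a[2]).apply(P)+[a[0],a[1],0]
def res(a): return np.concatenate([k*(proj(c,tf(a,P))[0]-u) for c,P,u,k in obs])
r=least_squares(res,[620,85,.1],loss="soft_l1");a=r.x
D=R.from_euler("z",a[2])*R.from_euler("y",-np.radians(28))   # deck axes: x up slope
O=tf(a,(0,0,103.5))   # deck centre
def deck(c,u,h):   # deck coords of ray at height h above deck
    o,d=ray(c,u);o=D.inv().apply(o-O);d=D.inv().apply(d);return o+d*(h-o[2])/d[2]
E
python3 - <<'E'
from cnt import *
print(a,res(a).reshape(-1,2))
print("D",D.as_matrix())
print("mouth W",deck(W,w(337,452),50),"T",deck(C,t(150,368),50),"S",deck(S,s(622,360),50))
print("dish W",deck(W,(332.7,193.5),17),"T",deck(C,(271,158),17),"S",deck(S,(344.5,175.1),17))
print("bezel corners",[deck(W,w(*u),0)[:2] for u in((63,182),(168,136),(187,187),(80,233))],"slider",[deck(W,w(*u),3)[:2] for u in((85,185),(145,178),(115,187))], "dot",deck(W,w(170,162),0))
print("T switch",deck(C,t(238,541),3),"S",deck(S,s(498,518),3))
m=deck(W,w(337,452),50);print("mouth world",O+D.apply(m),tri((W,w(337,452)),(S,s(622,360)),(C,t(150,368))))
B=atz
print("block W top: ",atz(W,(70,190),58))
tm=lambda U,V:(430+U/4,165+V/4)
print("block top corners",[atz(C,tm(*u),58)[:2] for u in((57,45),(184,47),(187,172),(60,168))])
sm=lambda U,V:(300+(U-400)/4,265+V/4)
print("block side-cam corners",[atz(S,sm(*u),58)[:2] for u in((511,97),(637,93),(656,190),(524,202))])
print("lens",tri((C,tm(275,170)),(S,sm(531,229))))
E
```

```text
[633.8871  91.4658   0.1359] [[-1.4158  0.8348]
 [ 0.5184 -0.8331]
 [ 0.6947  0.5068]
 [-1.1319 -0.3056]
 [-1.1398 -0.5255]
 [-0.8499 -0.5626]
 [-0.3234 -0.0662]
 [-0.0308 -1.3888]
 [ 0.2563 -0.686 ]
 [-1.4821 -0.1786]
 [-0.5104  0.5426]
 [-0.4726  1.2711]]
D [[ 0.8748 -0.1355 -0.4651]
 [ 0.1196  0.9908 -0.0636]
 [ 0.4695  0.      0.8829]]
mouth W [83.0751  0.7415 50.    ] T [85.9693 -5.2977 50.    ] S [85.9791 -1.3706 50.    ]
dish W [-12.4359  -0.1959  17.    ] T [-12.4724  -0.5946  17.    ] S [-13.7271  -5.8133  17.    ]
bezel corners [array([-112.9038,  -90.4936]), array([-113.5223,  -26.1533]), array([-81.3493, -26.1173]), array([-80.777 , -90.5092])] slider [array([-104.5529,  -78.5029]), array([-94.4436, -45.6808]), array([-96.4633, -63.0044])] dot [-98.7712 -30.1077   0.    ]
T switch [-99.8124 -65.5874   3.    ] S [-96.2068 -68.1358   3.    ]
mouth world [683.2042  98.9575 186.6488] [685.266   96.3297 187.5329]
block W top:  [ 515.8916 -312.81     58.    ]
block top corners [array([ 591.1198, -359.9055]), array([ 591.8522, -442.503 ]), array([ 509.5489, -442.1571]), array([ 510.0811, -360.4501])]
block side-cam corners [array([ 512.1045, -360.7554]), array([ 594.3362, -362.9811]), array([ 593.1612, -439.8346]), array([ 511.2226, -443.0343])]
lens [ 508.2601 -486.2469   89.9849]
```

Block centre ≈ (551,-401), magnifier yaw ≈ 1.10. The two views put the lens at z≈90, which agrees with the text. Mouth ≈ (685,97,187), counter yaw 0.136.

Rows can only turn about the tool's z, so I'll test whether the arm tilts at its reach limit. That would be along the counter's direction, high up and over free space.

>>> play_rows([
  [-0.047, 0.03, 0, 0],
  [-0.047, 0.03, 0, 0],
  [-0.047, 0.03, 0, 0],
  [-0.047, 0.03, 0, 0],
  [-0.047, 0.03, 0, 0],
  [-0.02, 0.008, 0, 0],
  [-0.02, 0.008, 0, 0],
])

```text
time: 2.95
position: [835.0, 150.3, 363.5]
orientation: [0.129, 0.992, 0.003, 0.007]
contact_force: [-0.2, -0.8, 0.1]
gripper_width: 92.9
finger_force: 0.0
```

```bash
python3 - <<'E'
from h import *
s=ctrl.get_state();print(s["position"],s["orientation"],s["joints"],R.from_quat(s["orientation"]).as_matrix())
E
```

```text
[834.9908 150.268  363.5488] [0.1285 0.9917 0.0026 0.0072] [ 0.1228  1.0927  0.0175  0.0015  2.0163 -1.1896] [[-0.9669  0.2548  0.0148]
 [ 0.2549  0.967   0.0032]
 [-0.0135  0.0069 -0.9999]]
```

>>> play_rows([
  [-0.019, 0.008, 0, 0],
  [-0.019, 0.008, 0, 0],
  [-0.019, 0.008, 0, 0],
  [0, 0, 0, 0],
])

```text
time: 3.45
position: [852.6, 150.0, 352.2]
orientation: [0.129, 0.991, 0.009, 0.028]
contact_force: [-0.2, 0.2, 0.2]
gripper_width: 92.7
finger_force: 0.0
```

```bash
python3 - <<'E'
from h import *
s=ctrl.get_state();print(s["position"],s["orientation"],s["joints"],R.from_quat(s["orientation"]).as_matrix())
E
```

```text
[852.5589 150.003  352.2423] [0.1291 0.9912 0.0087 0.0277] [ 0.1194  1.109   0.0125  0.0035  1.9622 -1.191 ] [[-0.9652  0.2554  0.0571]
 [ 0.2563  0.9665  0.0101]
 [-0.0527  0.0244 -0.9983]]
```

The arm does tilt outward at the limit, so I can get the 28° lean there with the magnifier in hand. Now to the storage block, checking whether the tilt persists.

>>> play_rows([
  [0.0135, -0.055, 0.007, 0],
  [0.0135, -0.055, 0.007, 0],
  [0.0135, -0.055, 0.007, 0],
  [0.0135, -0.055, 0.007, 0],
  [0.0135, -0.055, 0.007, 0],
  [0.0135, -0.055, 0.007, 0],
  [0.0135, -0.055, 0.007, 0],
  [0.0135, -0.055, 0.007, 0],
  [0.0135, -0.055, 0.007, 0.07],
  [0.0135, -0.055, 0.007, 0.07],
  [0.014, -0.055, 0.007, 0.07],
  [0, 0, 0, 0],
])

```text
time: 4.95
position: [570.2, -361.4, 261.0]
orientation: [0.234, 0.972, 0.011, 0.026]
contact_force: [0.4, 0.2, 0.7]
gripper_width: 93.2
finger_force: 0.0
```

```bash
python3 - <<'E'
from h import *
s=ctrl.get_state();print(s["position"],s["orientation"],s["joints"],R.from_quat(s["orientation"]).as_matrix())
E
```

```text
[ 570.2304 -361.4335  260.9793] [0.2344 0.9717 0.011  0.0261] [-0.6508  0.5281  1.2777  0.0427  1.297  -1.7589] [[-0.8887  0.4551  0.0559]
 [ 0.4562  0.8898  0.0091]
 [-0.0456  0.0336 -0.9984]]
```

Tilt persists (3.2°), which is acceptable. Close wrist look at the magnifier with the predicted points overlaid.

```bash
python3 - <<'E'
from h import *
import json
s=ctrl.get_state();im=ctrl.snapshot("wrist")[:,:,::-1].copy()
json.dump([list(s["position"]),list(s["orientation"])],open("w2.json","w"))
cv2.imwrite("pics/w2.png",im)
W=cam("wrist",s);rz=R.from_euler("z",1.103);O=np.array([551,-401,58])
P=[[9,18,88],[9,-18,88],[-9,-18,88],[-9,18,88],[-95,0,34],[0,0,6]]
pr=proj(W,O+rz.apply(P));print(pr)
big=cv2.resize(im,(800,500),interpolation=cv2.INTER_CUBIC)
big=cv2.convertScaleAbs(big,alpha=1.4,beta=10)
for u in pr: cv2.drawMarker(big,tuple(int(x*1.25) for x in u),(0,0,255),cv2.MARKER_CROSS,7,1)
cv2.imwrite("pics/w2o.png",big)
E
```

```text
[[277.6292 183.5671]
 [279.4872 221.2552]
 [260.0934 221.5696]
 [257.4618 183.8214]
 [185.6916 189.6278]
 [277.5274 182.5597]]
```

View pics/w2o.png

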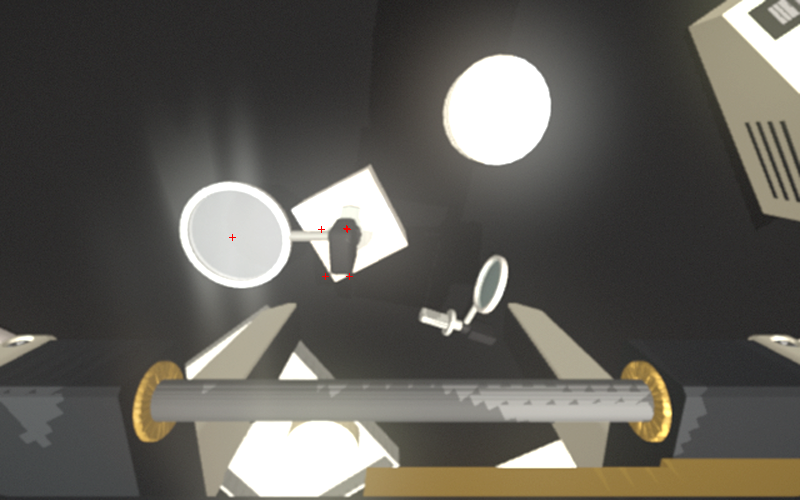

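Overlay: block centre at about (281,180) and lens at (188,188), so wrist and fixed cameras differ by about 4 mm. Next I'll go above it and measure once more, close up.

>>> play_rows([
  [0.001, -0.015, 0.028, 0],
  [0.001, -0.015, 0.028, 0],
  [0.002, -0.015, 0.028, 0],
  [0, 0, 0, 0],
  [0, 0, 0, 0],
])

```text
time: 5.62
position: [554.4, -395.4, 177.0]
orientation: [0.231, 0.972, 0.011, 0.027]
contact_force: [0.7, -0.3, 0.2]
gripper_width: 93.2
finger_force: 0.0
```

```bash
python3 - <<'E'
from h import *
import json
s=ctrl.get_state();im=ctrl.snapshot("wrist")[:,:,::-1].copy()
json.dump([list(s["position"]),list(s["orientation"])],open("w3.json","w"))
print(s["position"],s["orientation"])
cv2.imwrite("pics/w3.png",im)
W=cam("wrist",s);rz=R.from_euler("z",1.1)
c=cv2.resize(im[120:320,140:420],(784,560),interpolation=cv2.INTER_CUBIC);c=cv2.convertScaleAbs(c,alpha=1.4,beta=20)
for O,k in(((551,-398.5,58),(0,0,255)),):
  P=[[9,18,88],[9,-18,88],[-9,-18,88],[-9,18,88],[9,18,40],[-9,18,40]]
  for u in proj(W,O+rz.apply(P)): cv2.drawMarker(c,tuple(int(x) for x in (u-[140,120])*2.8),k,cv2.MARKER_CROSS,9,1)
cv2.imwrite("pics/w3o.png",c)
E
```

```text
[ 554.4435 -395.3998  176.9642] [0.2315 0.9724 0.011  0.0271]
```

View pics/w3o.png

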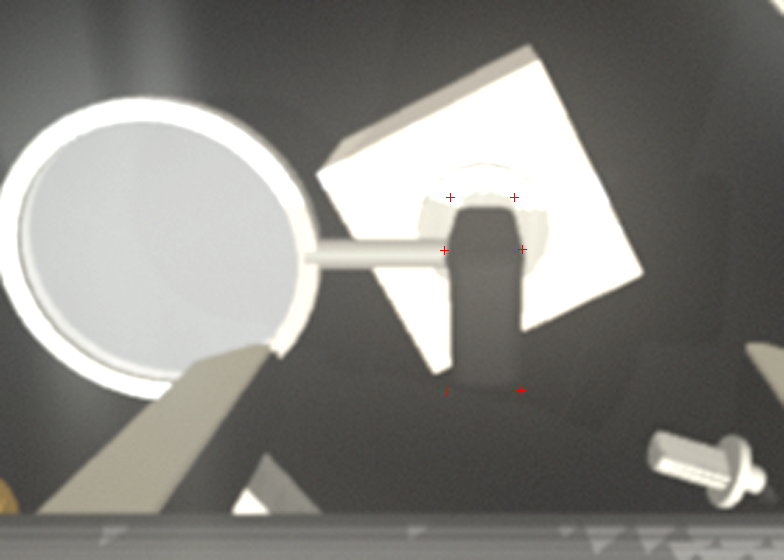

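>>> play_rows([
  [0.001, -0.0015, 0.02, 0],
  [0.001, -0.0015, 0.02, 0],
  [0.001, -0.0015, 0.02, 0],
  [0.001, -0.001, 0.0138, 0],
  [0, 0, 0, 0],
  [0, 0, 0, 0],
])

```text
time: 6.42
position: [551.5, -398.6, 101.7]
orientation: [0.232, 0.972, 0.011, 0.026]
contact_force: [-0.6, -0.0, 0.2]
gripper_width: 92.9
finger_force: 0.0
```

>>> play_rows([
  [0, 0.001, -0.001, 0],
  [0, 0, 0, 0],
  [0, 0, 0, 0],
  [0, 0, 0, 0],
  [0, 0, 0, 0],
  [0, 0, 0, 0],
  [0, 0, 0, 0],
  [0, 0, 0, 0],
], fingers=-1, force=40)

```text
time: 7.42
position: [551.6, -397.7, 102.3]
orientation: [0.232, 0.972, 0.011, 0.026]
contact_force: [-3.9, -6.5, -2.1]
gripper_width: 18.2
finger_force: 40.0
```

>>> play_rows([
  [0, -0.001, 0, 0],
  [-0.0005, 0.0004, -0.01, 0],
  [-0.0009, 0.0007, -0.02, 0],
  [-0.0014, 0.001, -0.03, 0],
  [-0.0023, 0.0017, -0.05, 0],
  [-0.0023, 0.0017, -0.05, 0],
  [-0.0023, 0.0017, -0.05, 0],
  [0, 0, 0, 0],
  [0, 0, 0, 0],
])

```text
time: 8.55
position: [550.9, -397.8, 311.0]
orientation: [0.232, 0.972, 0.012, 0.025]
contact_force: [0.1, -1.6, -3.9]
gripper_width: 17.9
finger_force: 40.0
```

```bash
python3 - <<'E'
from h import *
s=ctrl.get_state();print(s["position"],s["orientation"],s["joints"],s["contact_force"],s["ft_torque"],s["gripper_width"],R.from_quat(s["orientation"]).as_matrix())
E
```

```text
[ 550.9111 -397.8222  310.9747] [0.2321 0.9723 0.0121 0.025 ] [-0.7121  0.5116  1.1855  0.0451  1.4114 -1.8208] [ 0.0989 -1.5502 -3.8912] [0.0204 0.0793 0.0223] 17.93966647452154 [[-0.891   0.4507  0.0542]
 [ 0.4519  0.892   0.012 ]
 [-0.043   0.0352 -0.9985]]
```

Magnifier lifted. I'll turn it towards the expected range of the flat and carry it high to the reach limit ahead of the counter.

>>> play_rows([
  [0, 0, -0.025, -0.16],
  [0, 0, -0.025, -0.16],
  [0, 0, -0.025, -0.16],
  [0, 0, -0.015, -0.16],
  [-0.037, 0.046, 0, 0],
  [-0.037, 0.046, 0, 0],
  [-0.037, 0.046, 0, 0],
  [-0.037, 0.046, 0, 0],
  [-0.037, 0.046, 0, 0],
  [-0.037, 0.046, 0, 0],
  [-0.037, 0.046, 0, 0],
  [-0.037, 0.046, 0, 0],
])

```text
time: 10.05
position: [775.2, 15.6, 416.7]
orientation: [-0.086, 0.996, 0.003, 0.026]
contact_force: [0.1, -0.6, -2.3]
gripper_width: 17.6
finger_force: 40.0
```

```bash
cat >>h.py <<'E'
def show():
    s=ctrl.get_state();M=R.from_quat(s["orientation"]).as_matrix();print(s["time"],s["position"],s["joints"],s["contact_force"],s["ft_torque"],round(s["gripper_width"],2));print(M);return s,M
E
python3 -c "
from h import *
show()"
```

```text
10.05 [775.208   15.6355 416.6818] [-0.0444  0.7324  0.5793  0.013   1.7784 -1.7836] [ 0.0975 -0.63   -2.2794] [ 0.039   0.0161 -0.0182] 17.56
[[-0.984  -0.1707  0.052 ]
 [-0.1703  0.9853  0.0104]
 [-0.053   0.0014 -0.9986]]
```

>>> play_rows([
  [-0.043, 0.045, 0, 0],
  [-0.043, 0.045, 0, 0],
  [-0.05, -0.004, 0, 0],
  [-0.05, -0.004, 0.003, 0],
  [-0.05, -0.004, 0.005, 0],
  [-0.05, -0.004, 0.007, 0],
  [-0.05, -0.004, 0.008, 0],
  [-0.05, -0.004, 0.009, 0],
])

```text
time: 11.05
position: [918.2, 101.7, 326.2]
orientation: [-0.085, 0.99, 0.005, 0.11]
contact_force: [-0.2, -0.5, -3.0]
gripper_width: 17.9
finger_force: 40.0
```

```bash
python3 -c "
from h import *
show()"
```

```text
11.05 [918.2232 101.7118 326.2396] [ 0.0549  1.1452  0.0158  0.0173  1.7596 -1.6821] [-0.1634 -0.5273 -3.0129] [0.0501 0.2555 0.0399] 17.91
[[-0.9611 -0.1695  0.2179]
 [-0.1673  0.9855  0.029 ]
 [-0.2197 -0.0086 -0.9755]]
```

>>> play_rows([
  [-0.05, 0.006, -0.015, 0],
  [-0.05, 0.006, -0.015, 0],
  [-0.05, 0.006, -0.013, 0],
  [-0.052, 0.006, -0.01, 0],
  [-0.052, 0.006, -0.008, 0],
])

```text
time: 11.68
position: [940.2, 144.6, 377.3]
orientation: [-0.084, 0.978, 0.009, 0.191]
contact_force: [0.5, -0.9, -4.1]
gripper_width: 18.0
finger_force: 40.0
```

```bash
python3 -c "
from h import *
show()"
```

```text
11.675 [940.2408 144.5868 377.3271] [ 0.1002  1.1025  0.013   0.0121  1.6418 -1.639 ] [ 0.4977 -0.8949 -4.1026] [-0.0264  0.4261 -0.0138] 17.98
[[-0.913  -0.1679  0.3718]
 [-0.1611  0.9857  0.0495]
 [-0.3748 -0.0147 -0.927 ]]
```

>>> play_rows([
  [-0.052, 0.007, -0.006, 0],
  [-0.052, 0.007, -0.004, 0],
  [-0.052, 0.007, -0.002, 0],
  [-0.052, 0.007, 0, 0],
  [0, 0, 0, 0],
])

```text
time: 12.3
position: [961.6, 177.0, 402.2]
orientation: [-0.084, 0.964, 0.014, 0.251]
contact_force: [0.3, 0.4, -2.7]
gripper_width: 17.6
finger_force: 40.0
```

```bash
cat >>cnt.py <<'E'
def rep():
    s,M=show();mz=M@np.array([-.0456,0,-.999]);yt=M[:,1]
    print("mz deck",D.inv().apply(mz)); y=D.inv().apply(yt);print("theta",np.arctan2(y[1],y[0]))
    g=s["position"]-19*M[:,2]; org=g-64*mz
    mouth=O+D.apply([84,0,50]); d=D.inv().apply(org-mouth)
    print("origin rel mouth (deck)",d); return s,M,d
E
python3 -c "
from cnt import *
rep()"
```

```text
12.3 [961.5994 176.9961 402.2274] [ 0.1331  1.0907  0.0128  0.0048  1.5294 -1.6097] [ 0.2908  0.4403 -2.7025] [-0.1061  0.541  -0.0234] 17.64
[[-0.8598 -0.1684  0.4821]
 [-0.1542  0.9856  0.0694]
 [-0.4868 -0.0146 -0.8734]]
mz deck [ 0.0256 -0.0017  0.9997]
theta 1.6068893392833137
origin rel mouth (deck) [351.0206  40.2249  10.9666]
```

>>> play_rows([
  [-0.052, 0.004, 0.002, 0],
  [0, 0, -0.045, 0],
  [0.01, 0, -0.045, 0],
  [0.05, -0.004, 0, 0],
  [0.05, -0.004, 0, 0],
  [0.05, -0.004, 0, 0],
  [0.05, -0.004, 0, 0],
  [0.05, -0.004, 0, 0],
  [0.05, -0.004, 0, 0],
  [0.04, -0.003, 0, 0],
  [0, 0, 0, 0],
  [0, 0, 0, 0],
])

```text
time: 13.8
position: [658.2, 101.0, 322.5]
orientation: [-0.083, 0.96, 0.016, 0.267]
contact_force: [0.3, -0.9, -2.5]
gripper_width: 17.7
finger_force: 40.0
```

```bash
python3 -c "
from cnt import *
rep()"
```

```text
13.8 [658.2344 100.9895 322.4713] [ 0.0652  0.2402  1.6393  0.0619  0.7224 -1.7136] [ 0.2628 -0.8982 -2.4609] [-0.0747  0.5745  0.042 ] 17.66
[[-0.8433 -0.1681  0.5105]
 [-0.1514  0.9857  0.0744]
 [-0.5157 -0.0146 -0.8566]]
mz deck [-0.0078 -0.0027  1.    ]
theta 1.6065323021215956
origin rel mouth (deck) [40.5921  6.1484 86.4523]
```

>>> play_rows([
  [0.021, -0.0023, 0, 0],
  [0.021, -0.0023, 0, 0],
  [0, 0, 0.01, 0],
  [0, 0, 0.01, 0],
  [0, 0, 0, 0],
  [0, 0, 0, 0],
])

```text
time: 14.55
position: [633.1, 91.7, 282.5]
orientation: [-0.083, 0.96, 0.016, 0.266]
contact_force: [0.2, 0.5, -2.9]
gripper_width: 17.6
finger_force: 40.0
```

```bash
python3 - <<'E'
from cnt import *
s,M,d=rep()
t=ctrl.snapshot("top")[:,:,::-1];sd=ctrl.snapshot("side")[:,:,::-1];w_=ctrl.snapshot("wrist")[:,:,::-1]
cv2.imwrite("pics/t4.png",t);cv2.imwrite("pics/s4.png",sd);cv2.imwrite("pics/w4.png",w_)
z=lambda im,x,y,w,h:cv2.resize(im[y:y+h,x:x+w],(400,300),interpolation=cv2.INTER_CUBIC)
k=np.vstack([np.hstack([z(t,210,70,152,114),z(sd,320,90,100,75)]),np.hstack([z(w_,120,50,400,300),z(w_,250,180,133,100)])])
cv2.imwrite("pics/m4.png",k)
mz=D.apply([-.0078,-.0027,1]);org=s["position"]-19*M[:,2]-64*mz
print("foot px",proj(S,org-46*mz),"mouth",proj(S,O+D.apply([84,0,50])),"org",proj(S,org))
E
```

```text
14.55 [633.0603  91.6645 282.5137] [ 0.0497  0.2279  1.7553  0.0843  0.6226 -1.7494] [ 0.2344  0.5445 -2.9252] [ 0.042   0.5299 -0.0231] 17.59
[[-0.8445 -0.1685  0.5083]
 [-0.1518  0.9856  0.0744]
 [-0.5135 -0.0143 -0.858 ]]
mz deck [-0.0052 -0.0031  1.    ]
theta 1.6067717481666584
origin rel mouth (deck) [-1.4216  0.3416 63.4767]
foot px [[363.7438 149.3302]] mouth [[365.978  153.0644]] org [[358.3686 139.116 ]]
```

View pics/m4.png

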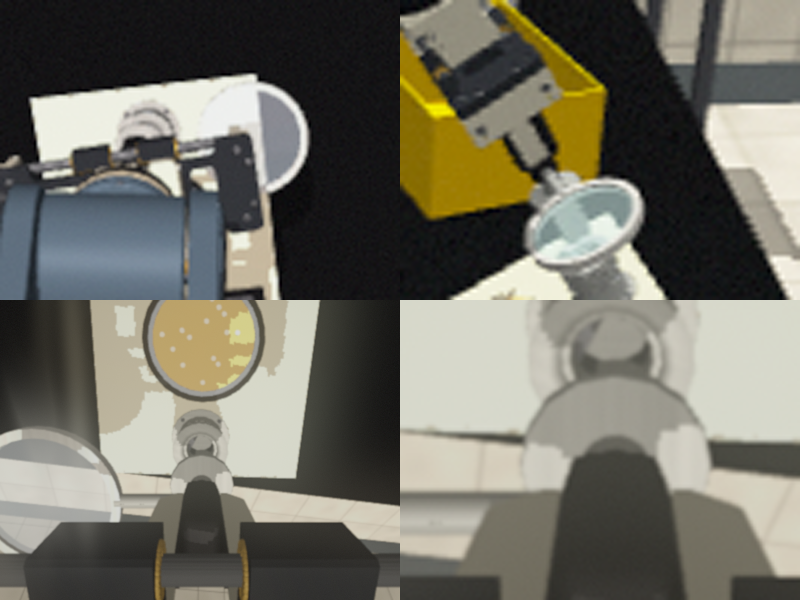

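Lateral alignment looks right in the wrist crop: spigot/bore mid about 617 against ring mid about 614, zoomed ×3. I'll compare with predicted projections numerically.

```bash
python3 - <<'E'
from cnt import *
s,M,d=rep();W=cam("wrist",s)
mz=M@np.array([-.0456,0,-.999]);org=s["position"]-19*M[:,2]-64*mz
mx=M[:,1];my=np.cross(mz,mx)
a_=np.linspace(0,2*np.pi,9)[:-1]
def circ(c,x,y,r): 
    p=proj(W,c+r*(np.outer(np.cos(a_),x)+np.outer(np.sin(a_),y)));q=(p-[250,180])*3+[400,300];return q.min(0),q.max(0)
print("foot",circ(org-46*mz,mx,my,12));print("shoulder top",circ(org+6*mz,mx,my,22))
m=O+D.apply([84,0,50]);dx,dy=D.apply([1,0,0]),D.apply([0,1,0])
print("flare",circ(m,dx,dy,15.5));print("collar",circ(m,dx,dy,23));print("ledge",circ(m-24*D.apply([0,0,1]),dx,dy,12.5))
E
```

```text
14.7 [632.7572  91.5787 282.7211] [ 0.0496  0.227   1.756   0.0843  0.6225 -1.7494] [ 0.3952  0.6061 -3.2711] [-0.0144  0.5311 -0.0196] 17.49
[[-0.8444 -0.1684  0.5086]
 [-0.1518  0.9856  0.0744]
 [-0.5138 -0.0144 -0.8578]]
mz deck [-0.0055 -0.003   1.    ]
theta 1.6067147571984914
origin rel mouth (deck) [-1.5859  0.294  63.806 ]
foot (array([569.1324, 343.6323]), array([654.2924, 424.7702]))
shoulder top (array([515.2704, 361.7157]), array([706.9987, 540.1801]))
flare (array([558.4562, 320.3729]), array([661.6775, 419.0347]))
collar (array([533.4376, 295.4528]), array([686.6048, 441.9067]))
ledge (array([571.6597, 311.0985]), array([648.7138, 385.3033]))
```

>>> play_rows([
  [0.0005, 0, 0.01, 0],
  [0.0005, 0, 0.01, 0],
  [0.0003, 0, 0.005, 0],
  [0, 0, 0, 0],
], fingers=-1, force=25)

```text
time: 15.2
position: [644.7, 93.2, 261.5]
orientation: [-0.083, 0.96, 0.016, 0.267]
contact_force: [-10.2, -1.8, 10.4]
gripper_width: 17.7
finger_force: 25.0
```

```bash
python3 -c "
from cnt import *
s,M,d=rep();print('F deck',D.inv().apply(s['contact_force']))"
```

```text
15.2 [644.7321  93.246  261.4978] [ 0.0517  0.2717  1.7536  0.0879  0.5786 -1.7528] [-10.1859  -1.7817  10.4453] [-0.0698  0.9948  0.0383] 17.67
[[-0.8436 -0.1684  0.5099]
 [-0.1518  0.9856  0.0744]
 [-0.5151 -0.0146 -0.857 ]]
mz deck [-0.0071 -0.0029  1.    ]
theta 1.606859309072683
origin rel mouth (deck) [-0.8045  0.3148 39.3901]
F deck [-4.2201 -0.3824 14.0739]
```

>>> play_rows([
  [0, 0, -0.003, 0],
  [0.002, 0.0003, 0, 0],
  [0.0002, 0, 0.004, 0],
  [0.0003, 0, 0.004, 0],
  [0, 0, 0, 0],
])

```text
time: 15.82
position: [645.0, 93.0, 254.3]
orientation: [-0.083, 0.96, 0.015, 0.266]
contact_force: [4.2, -3.6, -5.7]
gripper_width: 17.5
finger_force: 25.0
```

```bash
python3 -c "
from cnt import *
s,M,d=rep();print('F deck',D.inv().apply(s['contact_force']-np.array([.3,.3,-3])))"
```

```text
15.825 [645.0338  93.0411 254.2544] [ 0.0516  0.2808  1.7599  0.0885  0.5649 -1.7539] [ 4.1852 -3.602  -5.7365] [-1.1268 -0.1715 -0.7236] 17.51
[[-0.8445 -0.168   0.5085]
 [-0.1517  0.9857  0.0737]
 [-0.5136 -0.015  -0.8579]]
mz deck [-0.0053 -0.0023  1.    ]
theta 1.6066501644256022
origin rel mouth (deck) [-4.0451  0.0461 32.8681]
F deck [ 1.6463 -4.3933 -3.9746]
```

>>> play_rows([
  [0.0001, -0.0005, 0.003, 0],
  [0.0002, 0, 0.003, 0],
  [0.0002, 0, 0.003, 0],
  [0, 0, 0, 0],
])

```text
time: 16.32
position: [649.1, 93.5, 246.4]
orientation: [-0.083, 0.96, 0.016, 0.266]
contact_force: [4.3, -2.9, -3.2]
gripper_width: 17.9
finger_force: 25.0
```

```bash
python3 -c "
from cnt import *
s,M,d=rep();print('F deck',D.inv().apply(s['contact_force']-np.array([.3,.3,-3])))"
```

```text
16.325 [649.0609  93.4791 246.4352] [ 0.0518  0.2972  1.7585  0.0913  0.5501 -1.7568] [ 4.2955 -2.91   -3.1583] [-1.1735 -0.2612 -0.7334] 17.87
[[-0.8445 -0.1682  0.5084]
 [-0.1517  0.9856  0.0741]
 [-0.5136 -0.0145 -0.8579]]
mz deck [-0.0053 -0.0028  1.    ]
theta 1.6066484750495122
origin rel mouth (deck) [-4.1427 -0.0456 24.0632]
F deck [ 3.0361 -3.7227 -1.7936]
```

>>> play_rows([
  [0, 0, 0.0015, 0],
  [0.0001, 0, 0.0015, 0],
  [0, 0, 0.001, 0],
  [0, 0, 0, 0],
])

```text
time: 16.82
position: [650.9, 93.7, 243.4]
orientation: [-0.083, 0.96, 0.015, 0.266]
contact_force: [-0.7, -4.9, 1.8]
gripper_width: 17.8
finger_force: 25.0
```

```bash
python3 -c "
from cnt import *
s,M,d=rep();print('F deck',D.inv().apply(s['contact_force']-np.array([.3,.3,-3])))"
```

```text
16.825 [650.8654  93.7325 243.4253] [ 0.0521  0.3039  1.7573  0.0919  0.5444 -1.7574] [-0.7203 -4.8876  1.7732] [-1.1963  0.2419 -0.7137] 17.77
[[-0.8445 -0.1683  0.5085]
 [-0.1518  0.9856  0.0741]
 [-0.5136 -0.0146 -0.8579]]
mz deck [-0.0054 -0.0028  1.    ]
theta 1.606754739019378
origin rel mouth (deck) [-3.943  -0.0402 20.5502]
F deck [ 0.7266 -5.0011  5.0197]
```

>>> play_rows([
  [0, 0.0005, 0.0007, 0.1],
  [0, 0.0003, 0, 0.1],
  [0, 0, 0, 0],
])

```text
time: 17.2
position: [651.1, 93.8, 242.7]
orientation: [0.014, 0.964, 0.042, 0.263]
contact_force: [-1.6, -10.1, 1.2]
gripper_width: 18.2
finger_force: 25.0
```

```bash
cat >f.py <<'E'
from cnt import *
s=ctrl.get_state();M=R.from_quat(s["orientation"]).as_matrix();mz=M@np.array([-.0456,0,-.999])
y=D.inv().apply(M[:,1]);F=s["contact_force"]-np.array([.3,.3,-3])
org=s["position"]-19*M[:,2]-64*mz;d=D.inv().apply(org-(O+D.apply([84,0,50])))
print("t",s["time"],"theta",round(np.arctan2(y[1],y[0]),3),"d",d,"F deck",D.inv().apply(F),"F tool",M.T@F,"tq tool",M.T@s["ft_torque"],"w",round(s["gripper_width"],1),"mz",D.inv().apply(mz))
E
python3 f.py
```

```text
t 17.2 theta 1.406 d [-3.937   0.537  19.7772] F deck [ -0.9867 -10.0599   5.2322] F tool [ -0.9416 -10.0244  -5.3081] tq tool [ 2.7245  0.1246 -0.071 ] w 18.2 mz [-0.0058 -0.0107  1.    ]
```

>>> play_rows([
  [0, -0.001, 0.0005, 0.1],
  [0, 0, 0, 0.1],
  [0, 0, 0, 0],
])

```text
time: 17.58
position: [651.2, 93.0, 241.7]
orientation: [0.11, 0.958, 0.068, 0.257]
contact_force: [1.4, -8.4, -2.3]
gripper_width: 18.0
finger_force: 25.0
```

```bash
python3 f.py
```

```text
t 17.575 theta 1.206 d [-4.2563  0.3808 18.8284] F deck [ 0.2277 -8.7862  0.6645] F tool [-3.3818 -8.1109 -0.6839] tq tool [ 2.3976 -0.517  -0.0777] w 18.0 mz [-0.0074 -0.0199  0.9998]
```

>>> play_rows([
  [0.0003, -0.0005, 0.002, 0],
  [0, 0, 0.001, 0],
  [0, 0, 0, 0],
])

```text
time: 17.95
position: [652.7, 93.0, 239.4]
orientation: [0.109, 0.958, 0.068, 0.258]
contact_force: [-0.0, -8.6, 0.1]
gripper_width: 17.6
finger_force: 25.0
```

```bash
python3 f.py
```

```text
t 17.95 theta 1.207 d [-4.0016  0.2325 16.1343] F deck [ 0.1314 -8.7356  3.4738] F tool [-3.3944 -8.0406 -3.4962] tq tool [ 1.9992 -0.4727 -0.0396] w 17.6 mz [-0.0084 -0.0201  0.9998]
```

>>> play_rows([
  [0.0003, -0.0007, 0.002, 0],
  [0.0002, 0, 0.002, 0],
  [0, 0, 0, 0],
])

```text
time: 18.32
position: [654.4, 93.1, 235.7]
orientation: [0.109, 0.958, 0.068, 0.258]
contact_force: [2.4, -4.9, -1.3]
gripper_width: 17.9
finger_force: 25.0
```

```bash
python3 f.py
```

```text
t 18.325 theta 1.207 d [-4.1847  0.0809 12.0724] F deck [ 1.9989 -5.3972  0.8706] F tool [-3.8291 -4.3126 -0.7889] tq tool [ 1.3165 -0.6206 -0.0127] w 17.9 mz [-0.0091 -0.0205  0.9998]
```

>>> play_rows([
  [0, -0.0003, 0.003, 0],
  [0, -0.0002, 0.003, 0],
  [0.0002, 0, 0.003, 0],
  [0, 0, 0, 0],
])

```text
time: 18.82
position: [658.6, 93.6, 227.4]
orientation: [0.109, 0.958, 0.068, 0.258]
contact_force: [5.9, -2.8, -2.9]
gripper_width: 17.8
finger_force: 25.0
```

```bash
python3 f.py
```

```text
t 18.825 theta 1.207 d [-4.42    0.0533  2.7651] F deck [ 4.5456 -3.8221 -2.3401] F tool [-5.4962 -2.0073  2.5513] tq tool [ 0.6089 -0.8875 -0.0055] w 17.8 mz [-0.0085 -0.0209  0.9998]
```

>>> play_rows([
  [-0.0005, -0.0003, 0.002, 0],
  [0, 0, 0.0015, 0],
  [0, 0, 0.001, 0],
  [0, 0, 0, 0],
])

```text
time: 19.32
position: [660.4, 93.6, 224.4]
orientation: [0.109, 0.958, 0.068, 0.257]
contact_force: [-8.4, -2.2, 9.7]
gripper_width: 18.0
finger_force: 25.0
```

```bash
python3 f.py
```

```text
t 19.325 theta 1.207 d [-4.2747 -0.1654 -0.7086] F deck [-1.9404 -1.2965 15.4404] F tool [  0.6552  -1.5542 -15.5244] tq tool [0.7774 0.5194 0.0303] w 18.0 mz [-0.0074 -0.0212  0.9998]
```

Fully home: the shoulder lands about 21 mm below where the foot stopped on the ledge, with 15 N reaction. Now swinging clockwise, watching forces.

>>> play_rows([
  [0, 0, -0.0003, 0.1],
  [0, 0, 0, 0.1],
  [0, 0, 0, 0.1],
  [0, 0, 0, 0.1],
  [0, 0, 0, 0],
])

```text
time: 19.95
position: [660.6, 93.4, 224.8]
orientation: [0.297, 0.917, 0.118, 0.239]
contact_force: [-5.3, -2.9, 7.3]
gripper_width: 17.8
finger_force: 25.0
```

```bash
python3 f.py
```

```text
t 19.95 theta 0.807 d [-3.2062  0.6819 -0.4888] F deck [-0.4583 -2.4283 11.8721] F tool [ -1.7487  -1.6131 -11.8909] tq tool [ 1.2988 -0.332  -0.0534] w 17.8 mz [-0.0178 -0.0361  0.9992]
```

>>> play_rows([
  [0, 0, 0, 0.1],
  [0, 0, 0, 0.1],
  [0, 0, 0, 0.1],
  [0, 0, 0, 0.1],
  [0, 0, 0, 0],
])

```text
time: 20.58
position: [660.2, 93.7, 224.6]
orientation: [0.474, 0.84, 0.163, 0.21]
contact_force: [-8.0, -0.8, 8.9]
gripper_width: 18.1
finger_force: 25.1
```

```bash
python3 f.py
```

```text
t 20.575 theta 0.406 d [-2.6346  1.853  -0.4238] F deck [-1.8348  0.0604 14.4018] F tool [  0.5627  -0.9735 -14.4747] tq tool [ 1.373  -0.1211 -0.1369] w 18.1 mz [-0.0317 -0.0469  0.9984]
```

>>> play_rows([
  [0, 0, 0, 0.1],
  [0, 0, 0, 0.1],
  [0, 0, 0, 0.1],
  [0, 0, 0, 0.1],
  [0, 0, 0, 0.006],
  [0, 0, 0, 0],
  [0, 0, 0, 0],
])

```text
time: 21.45
position: [660.1, 94.1, 224.7]
orientation: [0.633, 0.727, 0.202, 0.173]
contact_force: [-8.2, 0.7, 10.2]
gripper_width: 18.2
finger_force: 25.1
```

```bash
python3 f.py; python3 - <<'E'
from cnt import *
import json
s=ctrl.get_state();w_=ctrl.snapshot("wrist")[:,:,::-1];sd=ctrl.snapshot("side")[:,:,::-1];t=ctrl.snapshot("top")[:,:,::-1]
json.dump([list(s["position"]),list(s["orientation"])],open("w5.json","w"))
for n,i in(("w5",w_),("s5",sd),("t5",t)):cv2.imwrite(f"pics/{n}.png",i)
k=np.hstack([cv2.resize(w_[:,120:520],(400,400)),cv2.resize(sd[120:220,300:400],(400,400),interpolation=cv2.INTER_CUBIC)])
k=np.vstack([k,np.hstack([cv2.resize(t[70:220,210:410],(267,200)),np.zeros((200,533,3),np.uint8)])])
cv2.imwrite("pics/m5.png",k)
E
```

```text
t 21.45 theta 0.001 d [-1.5485  2.6856 -0.3113] F deck [-1.2281  1.5624 15.561 ] F tool [  1.6491  -0.4535 -15.5939] tq tool [ 1.3662 -0.0636 -0.1866] w 18.2 mz [-0.0494 -0.0511  0.9975]
```

View pics/m5.png

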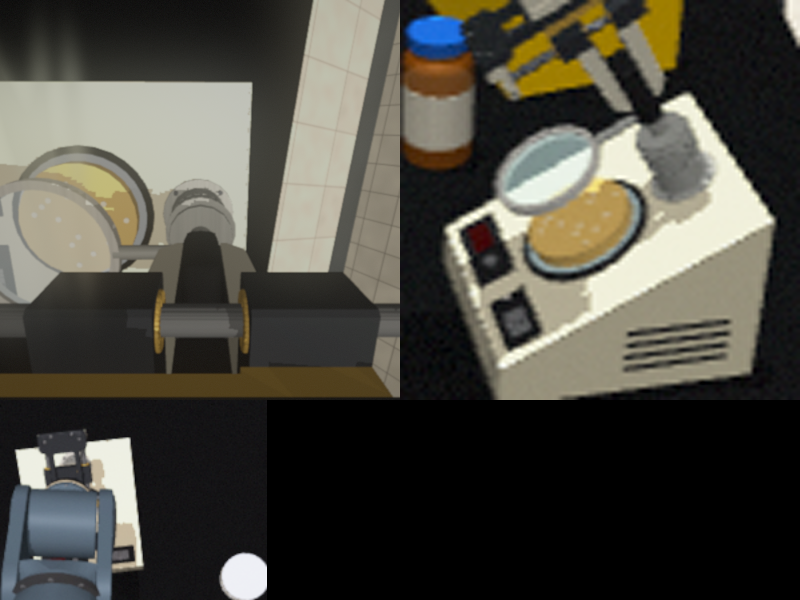

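Lens swung over the dish (wrist view: lens along the deck's centreline; side view: lens above the dish). Now I'll release and back off along the post.

>>> play_rows([
  [0, 0, 0, 0],
  [0, 0, 0, 0],
  [0, 0, 0, 0],
  [0, 0, 0, 0],
  [0, 0, -0.02, 0],
  [0, 0, -0.03, 0],
  [0, 0, -0.04, 0],
  [0, 0, -0.05, 0],
  [0, 0, -0.05, 0],
  [0, 0, 0, 0],
], fingers=0)

```text
time: 22.85
position: [564.2, 79.2, 391.1]
orientation: [0.632, 0.726, 0.204, 0.176]
contact_force: [0.0, 0.3, -0.2]
gripper_width: 46.1
finger_force: 0.0
```

```bash
python3 - <<'E'
from cnt import *
s,M=show()
t=ctrl.snapshot("top")[:,:,::-1];sd=ctrl.snapshot("side")[:,:,::-1]
cv2.imwrite("pics/t6.png",t);cv2.imwrite("pics/s6.png",sd)
for n,P in(("lens spot",D.apply([84-95,0,80])+O),("dish",O+D.apply([-11,0,19]))):print(n,P,proj(S,P),proj(C,P))
print(D.inv().apply(M.T))  # tool axes in deck
print("tcp deck",D.inv().apply(s["position"]-O))
E
```

```text
22.85 [564.1555  79.2401 391.1304] [ 0.0286 -0.0012  1.7501  0.0795  0.8516 -0.1452] [ 0.0076  0.2669 -0.171 ] [-0.1253  0.2932 -0.085 ] 46.11
[[-0.1384  0.8468  0.5136]
 [ 0.9904  0.1167  0.0744]
 [ 0.0031  0.519  -0.8548]]
lens spot [586.9655  84.5512 168.9716] [[337.1197 160.7611]] [[269.7799 163.7527]]
dish [615.3382  88.4383 115.1118] [[344.5002 173.4484]] [[270.8534 157.6842]]
[[-0.0009  1.      0.004 ]
 [ 0.9984  0.0007  0.0569]
 [ 0.0569  0.004  -0.9984]]
tcp deck [ 72.707   -2.166  287.1026]
```

>>> play_rows([
  [0, 0, 0, -0.175],
  [0, 0, 0, -0.175],
  [0, 0, 0, -0.175],
  [0, 0, 0, -0.175],
  [0, 0, 0, -0.175],
  [0, 0, 0, -0.175],
  [0, 0, 0, -0.175],
  [0, 0, 0, -0.175],
  [0, 0, 0, -0.17],
  [0.05, -0.014, 0.01, 0],
  [0.05, -0.014, 0.01, 0],
  [0, 0, 0, 0],
])

```text
time: 24.45
position: [490.4, 40.8, 314.0]
orientation: [-0.065, 0.963, 0.021, 0.262]
contact_force: [0.3, -0.6, 0.2]
gripper_width: 46.5
finger_force: 0.0
```

```bash
cat >g.py <<'E'
from cnt import *
s,M=show()
print(D.inv().apply(M.T));print("tcp deck",D.inv().apply(s["position"]-O),"F deck",D.inv().apply(s["contact_force"]))
E
python3 g.py
```

```text
24.45 [490.3572  40.8178 314.019 ] [-0.0749 -0.098   2.024   0.1734  0.702  -1.8843] [ 0.31   -0.6089  0.2387] [0.0025 0.2119 0.0261] 46.5
[[-0.8542 -0.1365  0.5016]
 [-0.1148  0.9906  0.074 ]
 [-0.507   0.0056 -0.8619]]
[[-0.9991  0.0022 -0.043 ]
 [ 0.002   1.      0.0053]
 [ 0.0431  0.0053 -0.9991]]
tcp deck [-32.9139 -30.7648 255.9282] F deck [ 0.3103 -0.6453  0.1054]
```

>>> play_rows([
  [0.0185, -0.008, 0.036, 0],
  [0.0185, -0.008, 0.036, 0],
  [0.0185, -0.008, 0.036, 0],
  [0.0185, -0.008, 0.036, 0],
  [0, 0, 0, 0],
  [0, 0, 0, 0],
])

```text
time: 25.2
position: [508.8, 12.1, 157.9]
orientation: [-0.066, 0.961, 0.021, 0.266]
contact_force: [-0.1, 0.1, -0.5]
gripper_width: 46.4
finger_force: 0.0
```

```bash
python3 g.py; python3 - <<'E'
from cnt import *
import json
s=ctrl.get_state();im=ctrl.snapshot("wrist")[:,:,::-1].copy();cv2.imwrite("pics/w7.png",im)
json.dump([list(s["position"]),list(s["orientation"])],open("w7.json","w"))
W=cam("wrist",s);P=lambda *d:tuple(int(v) for v in proj(W,O+D.apply(d))[0])
cv2.drawMarker(im,P(-97,-63,6),(0,0,255),0,7,1);cv2.drawMarker(im,P(-12.4,0,80),(0,0,255),0,7,1)
a_=np.linspace(0,6.28,60)
for t in a_: im[P(-12.4+46*np.cos(t),46*np.sin(t),84)[::-1]]=(0,0,255) if 0<=P(-12.4+46*np.cos(t),46*np.sin(t),84)[1]<400 else 0
cv2.imwrite("pics/w7o.png",cv2.resize(im[:,100:580],(720,600),interpolation=cv2.INTER_CUBIC))
print(P(-97,-63,6),P(-12.4,0,80))
E
```

```text
25.2 [508.7925  12.1206 157.8861] [-0.1502  0.1824  2.1869  0.547   0.2923 -2.3461] [-0.1349  0.0882 -0.4516] [0.0372 0.2378 0.0221] 46.4
[[-0.8497 -0.138   0.5088]
 [-0.1162  0.9904  0.0746]
 [-0.5142  0.0043 -0.8576]]
[[-0.9987  0.0002 -0.0514]
 [-0.      1.      0.0048]
 [ 0.0514  0.0048 -0.9987]]
tcp deck [-93.5285 -61.6988 111.326 ] F deck [-0.3194  0.1057 -0.3416]
(318, 199) (402, 336)
```

View pics/w7o.png

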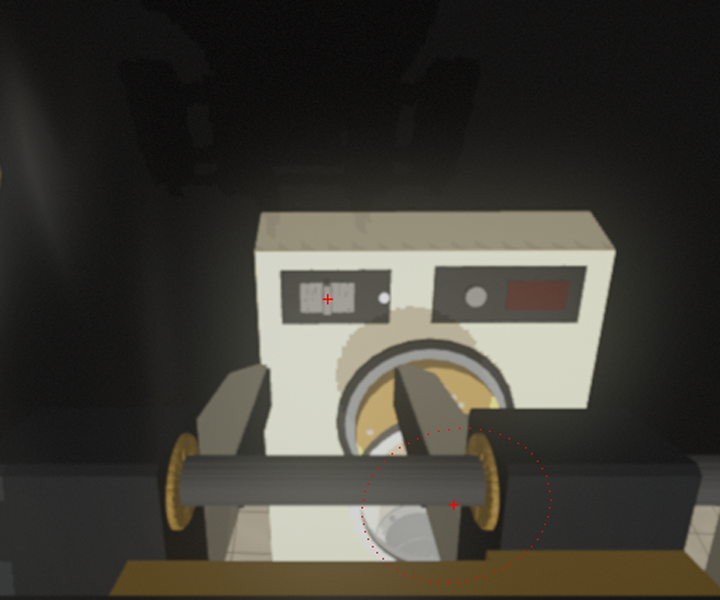

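The ridge marker falls exactly on the switch ridge (318,199), and the lens rim lies along its predicted circle. Joint 6 would get close to its limit on the way down, so I'll turn the hand half round first.

>>> play_rows([
  [0, 0, 0, 0.175],
  [0, 0, 0, 0.175],
  [0, 0, 0, 0.175],
  [0, 0, 0, 0.175],
  [0, 0, 0, 0.175],
  [0, 0, 0, 0.175],
  [0, 0, 0, 0.175],
  [0, 0, 0, 0.175],
  [0, 0, 0, 0.175],
])

```text
time: 26.38
position: [508.7, 12.1, 158.8]
orientation: [0.636, 0.723, 0.204, 0.174]
contact_force: [0.5, 0.3, -0.3]
gripper_width: 46.6
finger_force: 0.0
```

>>> play_rows([
  [0, 0, 0, 0.175],
  [0, 0, 0, 0.175],
  [0, 0, 0, 0.175],
  [0, 0, 0, 0.175],
  [0, 0, 0, 0.175],
  [0, 0, 0, 0.175],
  [0, 0, 0, 0.175],
  [0, 0, 0, 0.175],
  [0, 0, 0, 0.166],
  [0, 0, 0, 0],
])

```text
time: 27.62
position: [508.6, 12.1, 158.5]
orientation: [0.961, 0.067, 0.267, -0.02]
contact_force: [-0.3, 0.1, 0.1]
gripper_width: 46.7
finger_force: 0.0
```

```bash
python3 g.py
```

```text
27.625 [508.576   12.0859 158.4665] [-0.1503  0.1805  2.1881  0.549   0.2913  0.7912] [-0.3191  0.111   0.1287] [-0.0652  0.3346 -0.0195] 46.66
[[ 0.8485  0.1398  0.5103]
 [ 0.1184 -0.9902  0.0743]
 [ 0.5157 -0.0026 -0.8568]]
[[ 0.9986  0.0021  0.0531]
 [ 0.0023 -1.     -0.0042]
 [ 0.0531  0.0043 -0.9986]]
tcp deck [-93.6288 -60.8626 112.0367] F deck [-0.2054  0.1533  0.255 ]
```

>>> play_rows([
  [-0.0025, 0, 0.018, 0],
  [-0.0025, 0, 0.018, 0],
  [-0.0025, 0, 0.018, 0],
  [-0.0025, 0, 0.018, 0],
  [-0.0025, 0, 0.016, 0],
  [0, 0, 0, 0],
  [0, 0, 0, 0],
])

```text
time: 28.5
position: [542.2, 17.1, 75.8]
orientation: [0.961, 0.067, 0.266, -0.02]
contact_force: [0.1, 0.6, 0.3]
gripper_width: 46.0
finger_force: 0.0
```

```bash
python3 g.py
```

```text
28.5 [542.2317  17.0748  75.8422] [-0.1253  0.4153  2.1572  1.2585  0.1451  0.0873] [0.1437 0.6066 0.2715] [-0.021   0.4132  0.0263] 45.96
[[ 0.8492  0.1402  0.5091]
 [ 0.1188 -0.9901  0.0746]
 [ 0.5145 -0.0029 -0.8575]]
[[ 0.9987  0.0023  0.0517]
 [ 0.0026 -1.     -0.0046]
 [ 0.0517  0.0048 -0.9987]]
tcp deck [-102.3793  -60.4903   23.1116] F deck [0.3258 0.5815 0.1342]
```

>>> play_rows([
  [-0.0003, 0, 0.007, 0],
  [-0.0003, 0, 0.007, 0],
  [-0.0002, 0, 0.003, 0],
  [0, 0, 0.002, 0],
  [0, 0, 0, 0],
  [0, 0, 0, 0],
])

```text
time: 29.25
position: [551.0, 18.3, 58.5]
orientation: [0.962, 0.066, 0.266, -0.02]
contact_force: [0.2, 1.0, 0.3]
gripper_width: 46.7
finger_force: 0.0
```

```bash
python3 g.py
```

```text
29.25 [550.9795  18.271   58.5398] [-0.1195  0.4661  2.1405  1.4914  0.1353 -0.1411] [0.1702 0.9501 0.3327] [-0.0494  0.3976 -0.0279] 46.68
[[ 0.8498  0.1386  0.5085]
 [ 0.117  -0.9903  0.0744]
 [ 0.5139 -0.0037 -0.8579]]
[[ 0.9987  0.0005  0.051 ]
 [ 0.0008 -1.     -0.0046]
 [ 0.051   0.0046 -0.9987]]
tcp deck [-102.7071  -60.4935    3.6898] F deck [0.419  0.9182 0.1541]
```

>>> play_rows([
  [0, 0, 0.0012, 0],
  [0, 0, 0, 0],
  [0, 0, 0, 0],
  [0, 0, 0, 0],
  [0, 0, 0, 0],
  [0, 0, 0, 0],
], fingers=-1, force=12)

```text
time: 30.0
position: [551.8, 17.5, 58.0]
orientation: [0.961, 0.066, 0.266, -0.019]
contact_force: [-7.9, -5.6, 15.0]
gripper_width: 4.7
finger_force: 20.9
```

```bash
python3 g.py
```

```text
30.0 [551.8426  17.5401  58.0165] [-0.1197  0.4683  2.1392  1.5065  0.1334 -0.1559] [-7.8924 -5.6029 15.0274] [-0.7159  0.3886 -0.408 ] 4.68
[[ 0.8495  0.137   0.5095]
 [ 0.1164 -0.9906  0.0723]
 [ 0.5146 -0.0022 -0.8574]]
[[ 0.9987 -0.      0.0518]
 [ 0.0001 -1.     -0.0025]
 [ 0.0518  0.0025 -0.9987]]
tcp deck [-102.2857  -61.3347    2.873 ] F deck [-0.5209 -4.4793 17.2965]
```

>>> play_rows([
  [0, 0, -0.0008, 0],
  [0, -0.002, 0, 0],
  [0, -0.002, 0, 0],
  [0, -0.002, 0, 0],
  [0, -0.002, 0, 0],
  [0, 0, 0, 0],
])

```text
time: 30.75
position: [550.6, 25.4, 58.1]
orientation: [0.962, 0.066, 0.266, -0.019]
contact_force: [6.8, -6.0, -2.8]
gripper_width: 4.8
finger_force: 14.6
```

```bash
python3 g.py
```

```text
30.75 [550.6353  25.412   58.1191] [-0.1005  0.4667  2.1416  1.5195  0.1232 -0.1523] [ 6.8198 -6.0317 -2.8391] [-0.9991 -0.2072 -0.6258] 4.82
[[ 0.8499  0.1368  0.5089]
 [ 0.1163 -0.9906  0.072 ]
 [ 0.514  -0.002  -0.8578]]
[[ 0.9987 -0.0001  0.0511]
 [-0.     -1.     -0.0022]
 [ 0.0511  0.0022 -0.9987]]
tcp deck [-102.3498  -53.3719    3.0233] F deck [ 3.9097 -6.9019 -5.2943]
```

>>> play_rows([
  [0, -0.0012, 0, 0],
  [0, -0.0012, 0, 0],
  [0, 0, 0, 0],
])

```text
time: 31.12
position: [550.6, 25.6, 58.2]
orientation: [0.962, 0.064, 0.266, -0.017]
contact_force: [6.5, -17.8, -4.2]
gripper_width: 4.6
finger_force: 14.3
```

```bash
python3 g.py
```

```text
31.125 [550.619   25.5843  58.1615] [-0.0966  0.4663  2.1419  1.5262  0.1159 -0.1541] [  6.4957 -17.7801  -4.2362] [-2.9204 -0.24   -1.7736] 4.55
[[ 0.8502  0.1328  0.5094]
 [ 0.1149 -0.9911  0.0667]
 [ 0.5138  0.0018 -0.8579]]
[[ 0.9987 -0.0016  0.0508]
 [-0.0018 -1.      0.003 ]
 [ 0.0508 -0.003  -0.9987]]
tcp deck [-102.3241  -53.199     3.0577] F deck [  1.5617 -18.4975  -5.6282]
```

End stop reached: ridge moved about 10 mm, with 18 N at the stop. Open and withdraw.

>>> play_rows([
  [0, 0, 0, 0],
  [0, 0, 0, 0],
  [0, 0, 0, 0],
  [0, 0, -0.01, 0],
  [0, 0, -0.02, 0],
  [0, 0, -0.03, 0],
  [0, 0, -0.04, 0],
  [0, 0, -0.05, 0],
  [-0.02, 0, -0.04, 0],
  [0, 0, 0, 0],
], fingers=0)

```text
time: 32.38
position: [436.2, 12.3, 210.7]
orientation: [0.961, 0.067, 0.267, -0.02]
contact_force: [0.7, 0.5, -0.5]
gripper_width: 46.4
finger_force: 0.0
```

```bash
python3 g.py; python3 - <<'E'
from cnt import *
import json
s=ctrl.get_state();im=ctrl.snapshot("wrist")[:,:,::-1];t=ctrl.snapshot("top")[:,:,::-1];sd=ctrl.snapshot("side")[:,:,::-1]
for n,i in(("w8",im),("t8",t),("s8",sd)):cv2.imwrite(f"pics/{n}.png",i)
W=cam("wrist",s);print("lens spot wrist",proj(W,O+D.apply([[-12.4,0,80],[-12.4,0,19],[-97,-63,6],[-97,-53,6]])))
# switch slider + marker brightness profile along deck y, before and after
p,q=json.load(open("w7.json"));W7=cam("wrist",dict(position=p,orientation=q))
for nm,c,f in(("before",W7,"w7"),("after top",C,"t8"),("before top",C,"top0"),("after side",S,"s8"),("before side",S,"side0")):
    g=cv2.GaussianBlur(cv2.cvtColor(cv2.imread(f"pics/{f}.png"),cv2.COLOR_BGR2GRAY),(3,3),0).astype(np.float32)
    ys=np.arange(-92,-24,3);uv=proj(c,O+D.apply(np.c_[0*ys-97,ys,0*ys+1])).astype(np.float32)
    print(nm,cv2.remap(g,uv[:,:1],uv[:,1:],cv2.INTER_LINEAR).ravel().astype(int))
# bystanders: changes outside the counter/holder
for f,b,boxes in((t,"top0",None),(sd,"side0",None)):
    for nm,u in(("bottle",(154,195)),("tally",(228,261)),("stack",(393,203)),("small mag",(435,140))) if b=="top0" else (("bottle",(310,145)),("tally",(270,182)),("stack",(326,262)),("small mag",(390,285))):
        o=cv2.imread(f"pics/{b}.png");x,y=u;df=cv2.absdiff(o[y-18:y+18,x-18:x+18],f[y-18:y+18,x-18:x+18]);print(b,nm,df.mean().round(1))
# lens ellipse in side view: light ring
E
```

```text
32.375 [436.2116  12.3483 210.7223] [-0.1868 -0.0698  2.2877  0.408   0.4373  0.9175] [ 0.6877  0.5287 -0.5152] [-0.0393  0.4104 -0.0006] 46.35
[[ 0.8483  0.1386  0.5111]
 [ 0.117  -0.9903  0.0744]
 [ 0.5165 -0.0033 -0.8563]]
[[ 0.9985  0.0008  0.054 ]
 [ 0.001  -1.     -0.0043]
 [ 0.054   0.0043 -0.9985]]
tcp deck [-132.3673  -50.7758  191.8178] F deck [ 0.4231  0.4304 -0.8085]
lens spot wrist [[261.8702  73.2642]
 [273.0403  85.8363]
 [333.268  167.8208]
 [324.3629 167.8084]]
before [157  81  82  82 129 155 156 157 151 150 146 158 157 154 158 101  86  86
  86  86 184 212 178]
after top [172  89  44  38  38  37  40  66 111 138 142 142 142 140 137 137 140 138
 112  84 111 148 175]
before top [172  90  44  46  82 122 137 141 140 137 134 133 137 139 129  96  57  39
  37  56 107 148 175]
after side [166 116  73  48  38  36  37  49  65  86 104 113 115 109 107 109 110 108
 102  96 102 121 153]
before side [166 116  75  59  67  85 110 117 118 109 101 104 110 116 112  95  75  53
  46  51  73 108 149]
top0 bottle 1.2
top0 tally 2.9
top0 stack 0.7
top0 small mag 1.9
side0 bottle 4.0
side0 tally 3.9
side0 stack 1.6
side0 small mag 2.6
```

Switch stays over by ~10 mm and the bystanders are unchanged. Now a numerical check of the lens angle by matching its rim in three views.

```bash
python3 - <<'E'
from cnt import *
s=ctrl.get_state();W=cam("wrist",s)
al=np.linspace(0,2*np.pi,180,endpoint=False)
ths=np.arange(-.3,.301,.02);tot=0
for nm,c,f in(("wrist",W,"w8"),("top",C,"t8"),("side",S,"s8")):
    g=cv2.GaussianBlur(cv2.cvtColor(cv2.imread(f"pics/{f}.png"),cv2.COLOR_BGR2GRAY),(0,0),1).astype(np.float32)
    best=[]
    for th in ths:
      b=0
      for dr in (-2,0,2):
       for off in (-3,0,3):
        r=R.from_euler("z",th)
        def samp(rad,z):
            P=r.apply(np.c_[-95+rad*np.cos(al),rad*np.sin(al),0*al+z])+[82.65+off,.15+dr,50]
            uv=proj(c,O+D.apply(P)).astype(np.float32);return cv2.remap(g,uv[:,:1],uv[:,1:],cv2.INTER_LINEAR).ravel()
        v=np.abs(samp(44,34)-samp(48.5,34)).clip(0,60)+ (samp(44,34)-samp(40,34)).clip(-60,60)*.5
        b=max(b,v.mean())
      best.append(b)
    best=np.array(best);print(nm,"peak th",ths[best.argmax()],best.round(1)[::2]);tot=tot+best/best.max()
print("all",ths[tot.argmax()])
E
```

```text
wrist peak th 0.04000000000000031 [15.6 20.2 18.7 12.4 11.8 12.6 15.9 20.3 28.6 32.  31.  22.1 18.  17.
 17.3 17.9]
top peak th 0.04000000000000031 [13.7 14.3 15.6 16.9 18.9 20.8 21.5 21.5 24.8 28.2 26.9 22.9 22.9 22.1
 20.  17.6]
side peak th 0.04000000000000031 [10.1  9.3  8.1  6.9  5.7  5.9  9.7 15.5 21.1 22.6 22.5 19.8 15.4 12.7
 12.9 11.9]
all 0.04000000000000031
```

```bash
cat >lens.py <<'E'
from cnt import *
from scipy.optimize import brute
al=np.linspace(0,2*np.pi,180,endpoint=False)
def fit(c,im,cx,h,rad,half,sgn=None):
    g=cv2.GaussianBlur(cv2.cvtColor(im,cv2.COLOR_BGR2GRAY),(0,0),.8).astype(np.float32)
    def sc(p):
        def samp(r):
            P=np.c_[p[0]+r*np.cos(al),p[1]+r*np.sin(al),0*al+h]
            uv=proj(c,O+D.apply(P)).astype(np.float32);return cv2.remap(g,uv[:,:1],uv[:,1:],cv2.INTER_LINEAR).ravel()
        return -np.abs(samp(rad-1.2)-samp(rad+1.2)).clip(0,40).mean()
    x=brute(sc,(slice(cx-half,cx+half+.1,.75),slice(-half,half+.1,.75)),finish=None);return x,-sc(x)
E
python3 - <<'E'
from lens import *
s=ctrl.get_state()
for nm,c,f in(("wrist",cam("wrist",s),"w8"),("top",C,"t8"),("side",S,"s8")):
    im=cv2.imread(f"pics/{f}.png")
    print(nm,[fit(c,im,-12.4,h,r,12) for h,r in((84,46),(84,42))])
for nm,c,f in(("w1",W,"w1"),("top",C,"top0"),("side",S,"side0")):
    print("dish",nm,fit(c,cv2.imread(f"pics/{f}.png"),-12.4,19,46,9))
E
```

```text
wrist [(array([-24.4, -10.5]), np.float32(29.273758)), (array([-24.4, -10.5]), np.float32(32.278305))]
top [(array([-4.15, -5.25]), np.float32(22.390072)), (array([-19.15, -10.5 ]), np.float32(16.467617))]
side [(array([-15.4,  -6. ]), np.float32(22.650928)), (array([-13.9,  -1.5]), np.float32(17.448416))]
dish w1 (array([-14.65,  -1.5 ]), np.float32(23.711176))
dish top (array([-14.65,   0.75]), np.float32(31.5044))
dish side (array([-13.9 ,   0.75]), np.float32(13.819043))
```

>>> play_rows([
  [0.04, -0.017, -0.005, 0],
  [0.04, -0.017, -0.005, 0],
  [0.04, -0.016, 0, 0],
  [0, 0, 0, 0],
  [0, 0, 0, 0],
])

```text
time: 33.15
position: [526.6, 75.3, 277.7]
orientation: [0.962, 0.067, 0.264, -0.021]
contact_force: [-0.6, -0.0, -0.1]
gripper_width: 46.5
finger_force: 0.0
```

```bash
python3 - <<'E'
from lens import *
s,M=show();im=ctrl.snapshot("wrist")[:,:,::-1].copy();cv2.imwrite("pics/w9.png",im)
c=cam("wrist",s);print("tcp deck",D.inv().apply(s["position"]-O),proj(c,O+D.apply([[-12.4,0,84],[-12.4,0,19],[82.65,0,138]])))
print([fit(c,im,-12.4,h,r,12) for h,r in((84,46),(84,42),(84,41))],"dish",fit(c,im,-12.4,19,46,8))
# radial profiles of brightness in lens plane about nominal centre
g=cv2.cvtColor(im,cv2.COLOR_BGR2GRAY).astype(np.float32)
for nm,ux,uy in(("+x",1,0),("-x",-1,0),("+y",0,1),("-y",0,-1)):
    r=np.arange(34,60,1.);P=np.c_[-12.4+ux*r,uy*r,0*r+84];uv=proj(c,O+D.apply(P)).astype(np.float32)
    print(nm,cv2.remap(g,uv[:,:1],uv[:,1:],cv2.INTER_LINEAR).ravel().astype(int))
E
```

```text
33.15 [526.6165  75.3371 277.664 ] [0.0204 0.0254 2.0022 0.1182 0.5843 1.3716] [-0.5601 -0.0488 -0.1087] [-0.0101  0.3956 -0.0154] 46.5
[[ 0.8514  0.1395  0.5056]
 [ 0.1174 -0.9902  0.0754]
 [ 0.5111 -0.0048 -0.8595]]
tcp deck [-14.3043  -0.6479 204.8587] [[321.8477 208.3057]
 [322.0476 196.1801]
 [321.7875  93.7773]]
[(array([-0.4 ,  0.75]), np.float32(29.555084)), (array([-2.65, -0.75]), np.float32(27.647932)), (array([-0.4,  0. ]), np.float32(29.927534))] dish (array([-4.65,  7.75]), np.float32(16.468391))
+x [209 210 210 212 211 208 208 208 195 177 170 171 172 173 173 174 175 176
 177 178 178 178 179 180 181 181]
-x [189 195 196 196 192 183 174 176 193 209 211 210 206 191 167 153 152 152
 152 151 151 151 143 128 123 122]
+y [191 205 213 214 211 192 143  99  96 136 187 211 214 214 214 214 214 214
 214 214 214 214 214 214 213 213]
-y [193 192 190 189 184 171 155 150 155 171 191 191 188 204 213 215 214 214
 214 214 214 214 214 214 214 213]
```

```bash
python3 - <<'E'
from lens import *
s=ctrl.get_state();c=cam("wrist",s);im=cv2.imread("pics/w9.png").astype(np.float32)
# arm of the magnifier: lies 26-34 above origin, seen between socket and lens: brightness across it at several x
for x in (45,50,55,60):
    y=np.arange(-14,14.1,1);P=np.c_[0*y+x,y,0*y+80+0];uv=proj(c,O+D.apply(P)).astype(np.float32)
    print("arm x",x,cv2.remap(im,uv[:,:1],uv[:,1:],cv2.INTER_LINEAR)[:,0,:].mean(1).astype(int),uv[0],uv[-1])
for nm,u in(("+y",1),("-y",-1)):
    r=np.arange(30,60,1.);P=np.c_[0*r-12.4,u*r,0*r+84];uv=proj(c,O+D.apply(P)).astype(np.float32)
    v=cv2.remap(im,uv[:,:1],uv[:,1:],cv2.INTER_LINEAR)[:,0,:];print(nm,"B",v[:,0].astype(int));print("R-B",(v[:,2]-v[:,0]).astype(int))
E
```

```text
arm x 45 [177 176 174 168 164 161 159 150 144 154 167 176 182 181 175 161 143 137
 141 153 159 162 165 174 192 203 208 210 211] [336.8277 146.0533] [306.2891 146.035 ]
arm x 50 [177 177 177 177 177 177 177 174 152 131 136 145 150 152 149 141 136 154
 172 177 177 177 177 177 177 177 177 180 186] [336.8899 140.466 ] [306.2347 140.4504]
arm x 55 [170 164 159 156 154 153 153 151 140 127 130 136 142 144 142 137 128 127
 142 152 153 154 154 153 153 153 154 158 166] [336.9526 134.836 ] [306.18  134.823]
arm x 60 [125 141 147 149 149 147 144 144 141 129 126 132 139 144 143 138 130 125
 138 147 149 148 144 141 142 144 144 136 121] [337.0158 129.1627] [306.1248 129.1523]
+y B [182 181 179 176 184 197 202 203 198 168 113  82  88 137 185 200 200 200
 200 200 200 200 200 200 200 200 200 200 200 199]
R-B [32 31 28 20 14 12 12 12 12 12 11 10 11 15 14 14 14 14 15 14 14 14 14 14
 14 14 14 14 14 14]
-y B [169 169 169 169 169 171 177 184 185 175 156 147 148 157 178 189 178 187
 203 206 205 205 203 201 200 200 200 200 200 200]
R-B [32 32 32 32 31 29 18  5  0  0  2  2  2  3  5  5  7  9  8  8  9  9 11 13
 14 14 14 14 14 14]
```

Arm edges in the wrist view put the arm about 0.05 rad short, so the lens is ~5 mm to the right: the handle slipped slightly in the 25 N grip. I'll re-grip harder to square it.

>>> play_rows([
  [0, 0, 0, -0.175],
  [0, 0, 0, -0.175],
  [0, 0, 0, -0.175],
  [0, 0, 0, -0.175],
  [0, 0, 0, -0.175],
  [0, 0, 0, -0.175],
  [0, 0, 0, -0.175],
  [0, 0, 0, -0.175],
  [0, 0, 0, -0.171],
  [0, 0.044, 0, 0],
  [0, 0.044, 0, 0],
  [0, 0, 0, 0],
])

```text
time: 34.7
position: [603.3, 85.0, 325.1]
orientation: [0.633, 0.727, 0.203, 0.174]
contact_force: [-0.0, -0.7, -1.0]
gripper_width: 46.3
finger_force: 0.0
```

>>> play_rows([
  [0, 0, 0, 0],
])

```text
time: 34.83
position: [600.8, 85.0, 323.2]
orientation: [0.633, 0.727, 0.202, 0.172]
contact_force: [0.6, -0.8, 0.8]
gripper_width: 46.6
finger_force: 0.0
```

```bash
python3 g.py|tail -5
```

```text
[ 0.0046  0.5116 -0.8592]]
[[-0.0003  1.      0.0053]
 [ 0.9988  0.0001  0.0484]
 [ 0.0484  0.0054 -0.9988]]
tcp deck [ 73.5405  -1.4128 209.6881] F deck [ 0.7754 -0.8215  0.4779]
```

>>> play_rows([
  [0, 0.0005, 0.03, 0],
  [0, 0, 0.03, 0],
  [0, 0, 0.03, 0],
  [0, 0, 0.0235, 0],
  [0, 0, 0, 0],
  [0, 0, 0, 0],
])

```text
time: 35.58
position: [659.5, 93.8, 228.2]
orientation: [0.633, 0.727, 0.203, 0.173]
contact_force: [-1.1, -0.9, 0.6]
gripper_width: 46.6
finger_force: 0.0
```

>>> play_rows([
  [0, 0, 0, 0],
  [0, 0, 0, 0],
  [0, 0, 0, 0],
  [0, 0, 0, 0],
  [0, 0, 0, 0],
  [0, 0, 0, 0],
], fingers=-1, force=60)

```text
time: 36.33
position: [659.3, 93.9, 227.6]
orientation: [0.633, 0.727, 0.202, 0.173]
contact_force: [-6.2, -1.6, 4.9]
gripper_width: 17.9
finger_force: 58.9
```

```bash
python3 g.py|tail -5; python3 f.py
```

```text
[ 0.0042  0.5121 -0.8589]]
[[-0.0011  1.      0.0053]
 [ 0.9988  0.0008  0.0489]
 [ 0.0489  0.0054 -0.9988]]
tcp deck [80.9063 -0.5889 97.4833] F deck [-3.3368 -0.7452  7.3282]
t 36.325 theta 0.001 d [-0.8976  2.5702  2.6173] F deck [-2.2268 -1.0017 10.1357] F tool [ -0.9454  -1.7288 -10.2378] tq tool [ 1.7611 -0.173  -0.1724] w 17.9 mz [-0.0488 -0.051   0.9975]
```

>>> play_rows([
  [0, 0, 0, 0],
  [0, 0, 0, 0],
  [0, 0, 0, 0],
  [0, 0, -0.02, 0],
  [0, 0, -0.03, 0],
  [0, 0, -0.03, 0],
  [0, 0, -0.03, 0],
  [0, -0.047, 0, 0],
  [0, -0.047, 0, 0],
  [0, 0, 0, 0.175],
  [0, 0, 0, 0.175],
  [0, 0, 0, 0.175],
], fingers=0)

```text
time: 37.83
position: [524.3, 74.8, 273.8]
orientation: [0.801, 0.535, 0.241, 0.114]
contact_force: [0.3, 0.5, -0.3]
gripper_width: 46.4
finger_force: 0.0
```

>>> play_rows([
  [0, 0, 0, 0.175],
  [0, 0, 0, 0.175],
  [0, 0, 0, 0.175],
  [0, 0, 0, 0.175],
  [0, 0, 0, 0.175],
  [0, 0, 0, 0.171],
  [0, 0, 0, 0],
  [0, 0, 0, 0],
])

```text
time: 38.83
position: [524.3, 74.8, 273.8]
orientation: [0.961, 0.068, 0.266, -0.02]
contact_force: [-0.3, -0.2, 0.0]
gripper_width: 46.5
finger_force: 0.0
```

```bash
cat >arm.py <<'E'
from lens import *
import sys
s=ctrl.get_state();c=cam("wrist",s);im=ctrl.snapshot("wrist")[:,:,::-1].copy();cv2.imwrite(f"pics/{sys.argv[1]}.png",im);im=im.astype(np.float32)
print("tcp deck",D.inv().apply(s["position"]-O))
for x in (45,50,55,60):
    y=np.arange(-14,14.1,1);P=np.c_[0*y+x,y,0*y+80];uv=proj(c,O+D.apply(P)).astype(np.float32)
    print("arm x",x,cv2.remap(im,uv[:,:1],uv[:,1:],cv2.INTER_LINEAR)[:,0,:].mean(1).astype(int))
for nm,u in(("+y",1),("-y",-1)):
    r=np.arange(30,60,1.);P=np.c_[0*r-12.4,u*r,0*r+84];uv=proj(c,O+D.apply(P)).astype(np.float32)
    v=cv2.remap(im,uv[:,:1],uv[:,1:],cv2.INTER_LINEAR)[:,0,:];print(nm,"B",v[:,0].astype(int));print("R-B",(v[:,2]-v[:,0]).astype(int))
E
python3 arm.py w10;python3 g.py|tail -4
```

```text
tcp deck [-18.2373  -0.8957 202.5272]
arm x 45 [178 178 178 177 176 175 174 173 171 159 151 160 171 180 184 180 170 158
 159 169 174 175 175 175 181 191 201 208 211]
arm x 50 [177 177 177 177 177 177 176 177 174 160 149 157 169 179 182 173 160 146
 144 159 171 176 176 177 177 177 177 177 181]
arm x 55 [160 156 153 152 152 152 153 153 151 142 130 129 135 142 146 144 138 130
 127 139 150 153 154 153 154 154 153 153 159]
arm x 60 [119 134 146 150 150 142 140 143 144 137 127 127 134 140 146 144 139 132
 129 138 147 146 142 144 147 148 147 143 134]
+y B [170 175 180 182 182 182 180 173 173 193 202 203 200 189 186 195 200 201
 200 200 200 200 200 200 200 200 200 200 200 200]
R-B [33 32 32 32 32 30 17  8 10 12 12 12 12 13 14 14 14 14 14 14 14 14 14 14
 14 14 14 14 14 14]
-y B [170 170 170 170 170 172 179 186 185 173 157 157 173 193 204 205 205 204
 202 200 200 200 200 200 200 200 200 200 200 200]
R-B [32 32 32 32 32 28 15  2  1  1  2  5  8  9  9  9  9 10 12 14 15 14 14 14
 14 15 14 14 14 14]
[[ 0.9987  0.0034  0.051 ]
 [ 0.0037 -1.     -0.0051]
 [ 0.051   0.0053 -0.9987]]
tcp deck [-18.2612  -0.8878 202.5073] F deck [ 0.2507 -0.8667  0.8172]
```

Lens now within about 1–2 mm of centre. Because the lens was corrected after the lamp, I'll cycle the switch off and on again so the order is honoured.

>>> play_rows([
  [-0.02, 0.013, 0.0225, 0],
  [-0.02, 0.013, 0.0225, 0],
  [-0.02, 0.013, 0.0225, 0],
  [-0.02, 0.013, 0.0225, 0],
  [-0.003, 0, 0.018, 0],
  [-0.003, 0, 0.018, 0],
  [-0.003, 0, 0.018, 0],
  [-0.003, 0, 0.018, 0],
  [-0.002, 0, 0.016, 0],
  [0, 0, 0, 0],
  [0, 0, 0, 0],
])

```text
time: 40.25
position: [542.1, 25.6, 72.9]
orientation: [0.961, 0.067, 0.266, -0.021]
contact_force: [0.2, 0.1, 0.3]
gripper_width: 46.6
finger_force: 0.0
```

```bash
python3 g.py
```

```text
40.25 [542.0508  25.6409  72.9022] [-0.1042  0.422   2.1581  1.3016  0.1327  0.0627] [0.1687 0.0624 0.3432] [-0.0791  0.4656  0.031 ] 46.56
[[ 0.8497  0.1396  0.5085]
 [ 0.1178 -0.9902  0.075 ]
 [ 0.514  -0.0039 -0.8578]]
[[ 0.9987  0.0013  0.0511]
 [ 0.0016 -1.     -0.0052]
 [ 0.0511  0.0053 -0.9987]]
tcp deck [-102.891   -51.9792   20.054 ] F deck [0.3161 0.0389 0.2206]
```

>>> play_rows([
  [-0.0003, 0.001, 0.006, 0],
  [-0.0003, 0, 0.006, 0],
  [-0.0002, 0, 0.0045, 0],
  [0, 0, 0, 0],
])

```text
time: 40.75
position: [550.0, 25.8, 58.5]
orientation: [0.961, 0.067, 0.266, -0.021]
contact_force: [0.5, -0.5, 0.6]
gripper_width: 46.8
finger_force: 0.0
```

>>> play_rows([
  [0, 0, 0, 0],
  [0, 0, 0, 0],
  [0, 0, 0, 0],
  [0, 0, 0, 0],
  [0, 0, 0, 0],
  [0, 0.002, 0, 0],
  [0, 0.002, 0, 0],
  [0, 0.002, 0, 0],
  [0, 0.002, 0, 0],
  [0, 0.002, 0, 0],
  [0, 0, 0, 0],
], fingers=-1, force=12)

```text
time: 42.12
position: [551.4, 15.4, 57.9]
orientation: [0.962, 0.066, 0.266, -0.02]
contact_force: [-1.2, -3.8, 2.4]
gripper_width: 4.6
finger_force: 12.1
```

```bash
python3 g.py
```

```text
42.125 [551.4313  15.3591  57.9412] [-0.1262  0.468   2.1395  1.495   0.1383 -0.15  ] [-1.2206 -3.7563  2.3668] [-0.6223  0.3475 -0.3349] 4.6
[[ 0.8499  0.1379  0.5086]
 [ 0.1163 -0.9904  0.074 ]
 [ 0.5139 -0.0038 -0.8578]]
[[ 0.9987 -0.0001  0.051 ]
 [ 0.0001 -1.     -0.0043]
 [ 0.051   0.0043 -0.9987]]
tcp deck [-102.9424  -63.4398    3.1369] F deck [-0.407  -3.5557  2.8969]
```

Off end reached at −63.4. Now push it fully left again.

>>> play_rows([
  [0, -0.002, 0, 0],
  [0, -0.002, 0, 0],
  [0, -0.002, 0, 0],
  [0, -0.002, 0, 0],
  [0, -0.0015, 0, 0],
  [0, -0.0015, 0, 0],
  [0, -0.001, 0, 0],
  [0, 0, 0, 0],
])

```text
time: 43.12
position: [550.0, 25.4, 58.0]
orientation: [0.962, 0.065, 0.266, -0.018]
contact_force: [-0.2, -13.0, 2.3]
gripper_width: 4.6
finger_force: 12.1
```

```bash
python3 g.py|tail -2
```

```text
[ 0.0506 -0.0007 -0.9987]]
tcp deck [-102.9524  -53.2887    3.1632] F deck [ -0.6558 -12.8818   2.9019]
```

>>> play_rows([
  [0, 0, 0, 0],
  [0, 0, 0, 0],
  [0, 0, 0, 0],
  [0, 0, -0.01, 0],
  [0, 0, -0.02, 0],
  [0, 0, -0.04, 0],
  [0, 0, -0.05, 0],
  [0, 0, -0.05, 0],
  [0.03, -0.017, -0.03, 0],
  [0.04, -0.017, 0, 0],
  [0.03, -0.016, 0, 0],
  [0, 0, 0, 0],
], fingers=0)

```text
time: 44.62
position: [534.7, 76.9, 271.3]
orientation: [0.961, 0.068, 0.268, -0.023]
contact_force: [-0.3, 0.5, -0.1]
gripper_width: 46.8
finger_force: 0.0
```

>>> play_rows([
  [0, 0, 0, 0],
  [0, 0, 0, 0],
])

```text
time: 44.88
position: [532.9, 75.3, 269.6]
orientation: [0.961, 0.067, 0.267, -0.023]
contact_force: [0.3, -0.5, -0.4]
gripper_width: 46.7
finger_force: 0.0
```

```bash
python3 arm.py w11; python3 - <<'E'
from cnt import *
t=ctrl.snapshot("side")[:,:,::-1];g=cv2.GaussianBlur(cv2.cvtColor(t,cv2.COLOR_BGR2GRAY),(3,3),0).astype(np.float32)
ys=np.arange(-92,-24,3);uv=proj(S,O+D.apply(np.c_[0*ys-97,ys,0*ys+1])).astype(np.float32)
print("side",cv2.remap(g,uv[:,:1],uv[:,1:],cv2.INTER_LINEAR).ravel().astype(int),ctrl.get_state()["contact_force"])
E
```

```text
tcp deck [-12.6068  -1.5265 194.8636]
arm x 45 [176 175 171 165 161 159 153 146 142 134 141 159 171 180 183 180 172 156
 135 130 139 147 159 176 190 198 207 211 211]
arm x 50 [177 177 177 177 177 177 177 177 175 158 145 155 168 178 177 166 156 143
 143 166 176 177 177 177 177 177 176 178 191]
arm x 55 [173 168 163 158 156 153 153 153 152 144 129 128 134 140 144 144 138 129
 127 145 154 154 154 155 156 158 162 165 170]
arm x 60 [123 139 147 149 149 144 141 142 143 134 122 125 133 139 144 144 139 130
 125 135 143 146 146 148 148 146 146 141 129]
+y B [170 175 180 182 182 183 184 174 173 192 201 202 202 201 200 199 200 200
 200 200 200 200 200 200 200 200 200 200 200 199]
R-B [32 32 32 32 29 18  6  4 10 12 12 12 12 13 14 14 14 14 14 14 14 14 14 14
 14 14 14 14 14 14]
-y B [170 169 169 169 170 172 181 186 182 166 153 156 168 189 203 205 205 205
 202 200 200 200 200 200 200 200 200 200 200 200]
R-B [32 32 33 33 32 26 11  2  1  2  3  4  7 10 10  9  9  9 12 14 15 15 15 15
 15 15 15 14 14 15]
side [149 108  68  45  35  32  32  39  48  63  76  83  87  87  88  88  85  79
  75  74  86 107 140] [ 0.8625 -0.1202 -0.2575]
```

```bash
python3 -c "
from workcell import ctrl
print(ctrl.hand_in())"
```

```text
the job is handed in; nothing more can be done
None
```

I handed the job in at about 45 s: the magnifier is fully home in the socket, the lens is within about 2 mm of centre over the dish, and the lamp switch is at its left stop. The robot is touching nothing and the bystanders looked unmoved. I had to re-grip to square the lens after first switching on, so I cycled the lamp off and on again to keep the order.

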